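Free a mixing pot from the stack and set it in the paint stirrer

ROBOT

A 7-joint arm with a two-finger parallel gripper is mounted at the origin on the work surface. World frame = base frame: x ahead of the robot, y to its left, z up, the work surface at z = 0. Lengths are in mm, angles in rad, forces in N, time in s.
With the tool pointing down it reaches from about 425 to 875 mm from the base axis. Payload 4.7 kg.
Tool frame: the origin (TCP) lies midway between the tips of the shut fingers; the grasp point (between the pads) lies 19 mm behind it; z points along the fingers, y is the direction in which the jaws open and shut (so a half turn about z gives the same grasp; the last joint's range is limited). The gripper opens to 85 mm and grips with 20 to 120 N. Pads are 22 mm wide; open, the fingers measure 114 mm over their backs; the gripper's body (76 mm by 85 mm) begins 54 mm behind the grasp point. The pads swing forward as they close: fully open they stand 13 mm farther back than shut.
Start: joints at [-1.237, 0.321, -0.07, 1.45, 0.023, 1.371, -0.057], TCP at [204.372, 617.055, 231.349] pointing down, gripper open.
Joint ranges: [-2.86, 2.86], [-0.3, 2.09], [-1.38, 1.24], [0.06, 2.45], [-1.56, 4.7], [0.09, 2.05], [-2.69, 2.69]. Speed limits (rad/s): [2.57, 2.57, 3.14, 3.14, 3.14, 3.14, 3.14].

INTERFACE

Orientations are given as a unit quaternion [x, y, z, w].
In Python, from rig import env gives the robot as it stands. The module is installed in compiled form; this text tells all that it offers.
- The arm moves only by the shell command python3 -m inch 'ROWS'. ROWS is JSON, a list of rows, each a list of 5 numbers: the shift along the tool's x, y, z in m, then the turn about the tool's z in degrees, then the closure in counts, from 0 (fully open) to 255 (shut). A call has exactly 10 rows; each row shifts and turns the pose as measured when the row begins, along the tool's axes as they then stand; what a row does not reach is not made up. A row lasts 1/10 s, in which the tool goes at most 50 mm and 8.59 degrees, less where a joint would pass 70% of its speed; a pose out of reach is approached as far as the arm can. A call with a gripper value outside its range is refused whole. The fingers move at their own pace and stop on an object; the grip force is fixed at half the most. Time passes only in rows, so rows that do not move let the fingers close, or fill a call up. It gives the time, the measured TCP pose, the force and the opening at its end, in the units of the state.
- env.state(): the state, without advancing time (a new reading comes with each control period).
- env.read_camera(name): name is "side" or "top" or "wrist"; returns a dict with "pixels" (400x640x3 uint8, red, green, blue), "camera_matrix" (3x3 intrinsics, pixels), "D" ([k1, k2, p1, p2, k3] as OpenCV has them; the pictures are not rectified), "R" (3x3) and "t" (3): a world point X has camera coordinates R X + t; the wrist camera has in their place "T_tool_cam" (4x4, takes a point from camera to tool coordinates, whose origin is the TCP and whose axes are the flange's). Camera axes: x right, y down, z forward; pixel columns grow to the right and rows downward; lengths in mm; the calibration is good to about 2 mm. A picture is of the moment at which its call begins: read the wrist's pose just before it. There is no depth.
- env.close_job(): hands the job in, once; it reports no verdict.
Trained networks look in a picture, given as the dict that the camera call returned (one of the last four; its "shot" number tells which), for a name from the list of things; names that differ only in an ending like _2 or _b are one class to them, and where a whole thing is asked for, a point or a joint stands for the part that bears it (a point fixed in the world has none). Each returns a list of dicts, best first, with "p" (0 to 1); they miss things now and then, are a little off and sometimes report something else, mostly with a low value. They report only what shows in the picture. A call takes as long as a camera call. They do not tell look-alikes from the thing itself.
- env.look_for(picture, label): "xyz" ([x, y, z] in mm, in the coordinates of the camera as it stood for that picture, good to about 4 mm: the middle of the surface that is visible of it).
- env.trace(picture, label): "mask" (400x640 bool, what is visible of it).
- env.tip_of(picture, label): "xyz" ([x, y, z] in mm, in the coordinates of the camera as it stood for that picture, good to about 4 mm: a listed point, or the origin of a listed thing).
The state is a dict: "time": time; "joint_positions": joint angles; "qvel": joint speeds; "effort": joint torques, N m; "position": TCP position; "ee_rot": TCP orientation; "force": force on the tool from outside, world axes, zero at the start; "torque": the same for the moment, N m; "gripper_width": finger opening in mm.
Only numpy, scipy, OpenCV 4.12 (cv2) and the standard library are available. Lean on these libraries where they do the work, as an engineer would, in place of code of your own. Each camera call takes 0.05 s, during which the arm holds its last target.

TASK

Take the top mixing pot off the nested stack: it is stuck, so twist it while you lift, so that it comes away alone and the lower pots stay down in their rack. Then stand it upright on the base plate of the paint stirrer, pushed home under the stirrer head until it rests against both faces of the V-stop, and let go of it. Leave the other things on the bench where they are.

Things in the scene. Friction and masses are not known exactly. Their poses are not given: they have to be found in the camera images.
- pot_mid (a point): The top pot of the stack, white plastic, open at the top, 95 mm tall, about 60 g: point on its axis half-way up; z up its axis. Foot tapers from 49 mm diameter (bottom) to 55 mm (42 mm up); straight band 59 mm diameter 43.5 to 60 mm up; straight collar 66 mm diameter from 60 mm up to the rim, 2 mm wall. Two ears on the collar, at +x and -x, 12 mm wide, to 43 mm from the axis, 78 to 86 mm up.
- pot_band (a point): Point on the same pot's axis 52 mm above its underside, the middle of its band. In the stack the collar alone shows; its lower edge rests on the rim below. Ribs in that rim nip the band along the first 13 mm of lift, dragging up to about 10 N: pulled straight up, it brings the lower pots along. While it is turned, either way (2 mm or more at the band per mm of lift), the upward drag is only 1 to 4 N.
- lower_rim (a point): The other three pots of the stack, same shape, stuck fast to each other, about 180 g, loose in the rack: centre of the uppermost one's rim, 165 mm above the underside of the lowest. z up; +x and -x towards their ears. Pots nest at 35 mm spacing.
- rack_floor (a point): Fixed wooden pot rack: board 150 x 100 mm, 15 mm thick, and at its +x and -x ends a slotted post (35 to 57 mm from the middle, 33 mm wide, 140 mm tall above the board). The lower pots' ears stand in the slots with about 1 mm play each side, so they cannot turn but can lift. Point: middle of the board's upper face, under the stack; z up.
- seat (a point): Fixed paint stirrer, grey base plate 270 x 200 x 12 mm with a V-stop: two upright aluminium plates 52 mm tall at 90 degrees. Point on the plate's upper face where the axis of a pot stands whose band touches both V faces; x points into the V (its mouth opens to -x, 102 mm wide, 8 mm to -x of the point), z up. The plate reaches 135 mm to -x of it. Pushed much above the V-stop, the light pot tips.
- head (a point): The stirrer's head, straight above the seat: point at the middle of its underside, 228 mm above the plate, 80 mm diameter, 135 mm tall. Below it a chuck (44 mm diameter, down to 210 mm above the plate), a collet (20 mm, to 181 mm), a thin shaft and the paddle (40 mm, to 115 mm). A 28 mm column carries it, 95 mm to +x and 70 mm to +y of the seat. An upright gripper does not fit under the head; a tilted one does.
- jar_c (a point): Closed amber jar, 64 mm diameter, 85 mm tall; its middle. Bystander.
- brush_grip (a point): Paint brush lying flat, 200 mm long; a point on its handle. Bystander.
- tape_c (a point): Roll of paper tape lying flat, 96 mm diameter, 36 mm high; its middle. Bystander.
- tub_c (a point): Open grey tub, 90 mm diameter, 100 mm tall; its middle. Bystander.
- pot: The same top pot, at the centre of its underside; axes as at its middle.
Things that resemble listed ones, but are neither listed nor needed, are in the scene too. Leave any green look-alike of the pot alone.

How it is judged:
By the outcome, as a careful person would: the job done as asked, in the order asked, and still so for the second after the job is handed in, with the robot touching nothing.
It also fails if it takes over 61 s, if anything falls off the work surface, if the arm or the gripper's body presses on something with over 40 N, if the wrist force passes 120 N, or if a joint passes its speed limit or range.

## Working session

There is one attempt and no reset: what is moved stays moved. The work goes in short steps, Python scripts to look and compute and a shell command to move; the robot and the scene stay as the last step left them, time stands still between calls to the robot, and variables do not carry over. Pictures are saved under pics/ and viewed, and the job is handed in when it is done.

```bash
mkdir -p pics; ls; cat > h.py <<'E'
import numpy as np, cv2
from rig import env
def save(p,name,s=1): cv2.imwrite('pics/'+name,cv2.cvtColor(p['pixels'],cv2.COLOR_RGB2BGR))
def toworld(p,xyz): return np.array(p['R']).T@(np.array(xyz)-np.array(p['t']).ravel())
def proj(p,X):
    q,_=cv2.projectPoints(np.array(X,float).reshape(-1,1,3),cv2.Rodrigues(np.array(p['R']))[0],np.array(p['t'],float).reshape(3,1),np.array(p['camera_matrix']),np.array(p['D']));return q.reshape(-1,2)
def ray(p,uv):
    u=cv2.undistortPoints(np.array(uv,float).reshape(1,1,2),np.array(p['camera_matrix']),np.array(p['D'])).ravel()
    R=np.array(p['R']);d=R.T@np.array([u[0],u[1],1]);return -R.T@np.array(p['t']).ravel(),d/np.linalg.norm(d)
E
python3 - <<'E'
from h import *
s=env.state()
for k in s: print(k,np.round(s[k],3))
for c in ['side','top']:
    p=env.read_camera(c); save(p,c+'0.png')
    if c!='wrist': print(c,'cam at',(-np.array(p['R']).T@np.array(p['t']).ravel()).round(), np.round(p['R'],2).tolist())
    for l in ['pot_mid','pot_band','lower_rim','rack_floor','seat','head','jar_c','brush_grip','tape_c','tub_c','pot']:
        r=env.tip_of(p,l)
        for q in r[:3]:
            w=toworld(p,q['xyz']); print(l,round(q['p'],2),w.round(),proj(p,w).round().tolist())
E
```

```text
pics
time 0.0
joint_positions [-1.237  0.322 -0.07   1.452  0.023  1.371 -0.057]
qvel [-0.     0.001  0.001  0.001  0.     0.001  0.   ]
effort [ 0.0000e+00 -4.9358e+01 -3.8200e-01 -3.1434e+01  1.3000e-02  1.1000e-02
 -0.0000e+00]
position [204.228 616.511 230.214]
ee_rot [ 0.159  0.987 -0.001 -0.   ]
force [ 0.37  -0.562 -0.075]
torque [-0.02   0.021 -0.063]
gripper_width 85.143
side cam at [ 463. -918. 1326.] [[1.0, -0.07, 0.02], [-0.05, -0.79, -0.62], [0.06, 0.61, -0.79]]
pot_mid 0.84 [ 589. -227.  167.] [[333.0, 258.0]]
pot_mid 0.81 [ 658. -380.   43.] [[357.0, 321.0]]
pot_mid 0.56 [591. -83.  45.] [[328.0, 241.0]]
pot_band 0.94 [ 661. -379.   55.] [[359.0, 319.0]]
pot_band 0.74 [ 589. -227.  170.] [[333.0, 258.0]]
pot_band 0.66 [719. -32.  40.] [[361.0, 228.0]]
lower_rim 0.76 [ 591. -227.  180.] [[334.0, 256.0]]
rack_floor 0.59 [ 592. -231.   14.] [[331.0, 283.0]]
seat 0.87 [603. 213.  12.] [[324.0, 184.0]]
head 0.93 [601. 213. 239.] [[325.0, 142.0]]
jar_c 0.56 [714. -26.  42.] [[360.0, 227.0]]
brush_grip 0.86 [397. -11.  12.] [[272.0, 232.0]]
tape_c 0.91 [447. 442.  19.] [[283.
[... 353 characters left out ...]
 -233.  120.] [[380.0, 194.0]]
pot_mid 0.58 [ 588. -228.  172.] [[381.0, 193.0]]
pot_band 0.91 [592. -79.  56.] [[334.0, 199.0]]
pot_band 0.89 [ 591. -227.  171.] [[381.0, 192.0]]
pot_band 0.61 [ 592. -236.  121.] [[381.0, 195.0]]
lower_rim 0.5 [ 587. -226.  181.] [[381.0, 193.0]]
rack_floor 0.88 [ 592. -227.   16.] [[375.0, 200.0]]
seat 0.65 [607. 216.  17.] [[251.0, 199.0]]
head 0.75 [605. 213. 236.] [[242.0, 187.0]]
jar_c 0.57 [712. -27.  44.] [[318.0, 167.0]]
brush_grip 0.77 [396. -11.  14.] [[316.0, 257.0]]
tub_c 0.74 [ 501. -471.   45.] [[446.0, 223.0]]
pot 0.75 [ 594. -233.  122.] [[380.0, 194.0]]
pot 0.67 [589. -77.  -0.] [[333.0, 203.0]]
pot 0.65 [ 660. -376.   -1.] [[414.0, 182.0]]
```

View pictures.

View pics/side0.png

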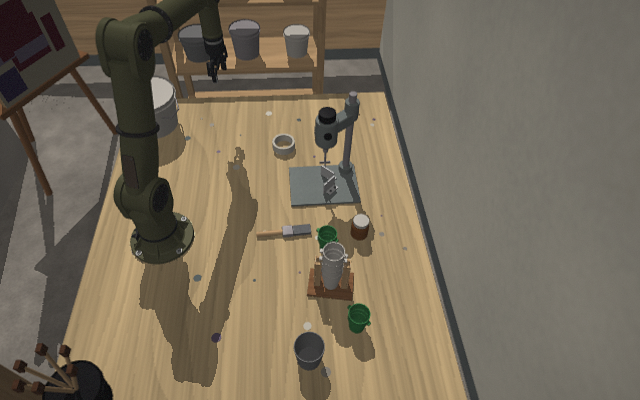

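View pics/top0.png

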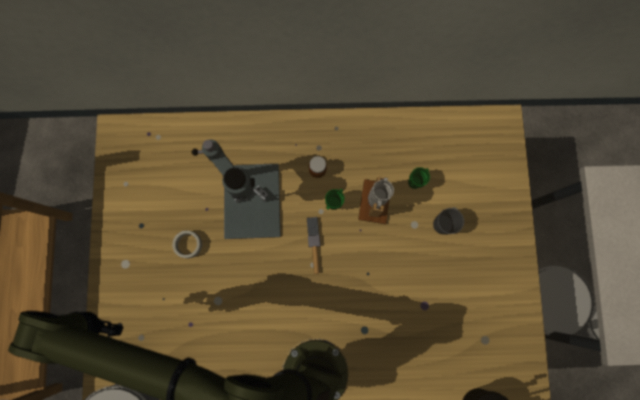

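```bash
python3 - <<'E'
import cv2
a=cv2.imread('pics/side0.png');t=cv2.imread('pics/top0.png')
c=cv2.resize(a[200:340,270:420],None,fx=4,fy=4,interpolation=cv2.INTER_CUBIC)
cv2.imwrite('pics/c1.png',c)
c=cv2.resize(a[90:230,250:400],None,fx=4,fy=4,interpolation=cv2.INTER_CUBIC)
cv2.imwrite('pics/c2.png',c)
c=cv2.resize(t[140:260,210:430],None,fx=3.6,fy=3.6,interpolation=cv2.INTER_CUBIC)
cv2.imwrite('pics/c3.png',c)
E
```

```text
(no output)
```

View pics/c1.png

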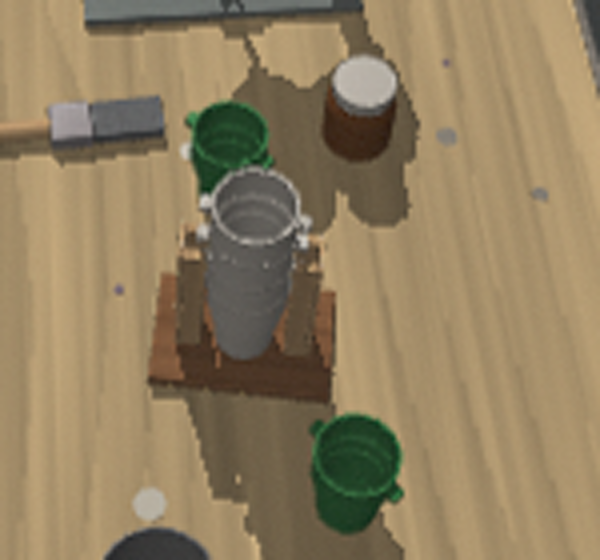

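View pics/c2.png

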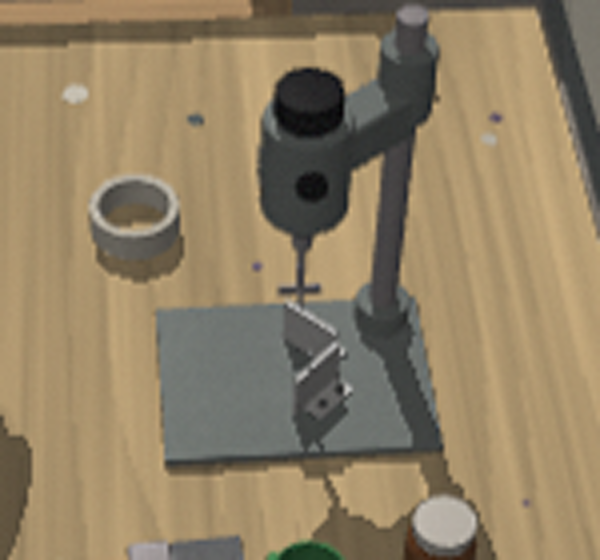

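View pics/c3.png

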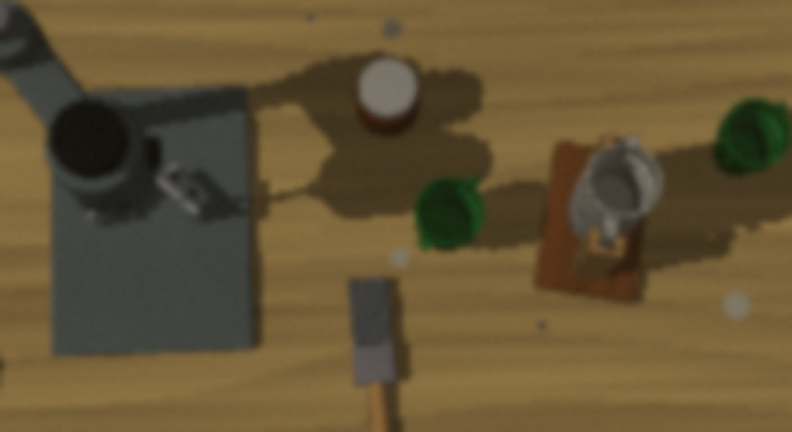

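The candidates are the white stack top at side (333,230), and the green pots at (328,238) and (358,318). The white, grey-lit pot on the wooden rack fits the description, and crop c1 confirms it. The green ones are look-alikes. Next I'll measure the yaws and plan the approach.

```bash
cat >> h.py <<'E'
from scipy.spatial.transform import Rotation as Ro
def tool():
    s=env.state(); R=Ro.from_quat(s['ee_rot']).as_matrix(); return np.array(s['position']),R,s
def rep(target=None):
    p,R,s=tool()
    print('t',round(float(np.ravel(s['time'])[0]),2),'pos',p.round(1),'ty',R[:,1].round(3),'yawy',round(np.degrees(np.arctan2(R[1,1],R[0,1])),1),'tilt',np.degrees(np.arccos(-R[2,2])).round(2),'F',np.round(s['force'],1),'w',np.round(s['gripper_width'],1),'q',np.round(s['joint_positions'],2))
    if target is not None: print('tool shift mm',(R.T@(np.array(target)-p)).round(1))
E
python3 - <<'E'
from h import *
rep([590,-227,260])
print(tool()[1].round(3))
p=env.read_camera('side')
# ears / plate corners: from side crops (4x, offset)
for n,uv,z in [('earL',(270+206/4,200+202/4),202),('earR',(270+306/4,200+224/4),202),('lowL',(270+203/4,200+232/4),167),('lowR',(270+301/4,200+240/4),167),
 ('rackA',(270+150/4,200+378/4),8),('rackB',(270+331/4,200+392/4),15),
 ('plFL',(250+167/4,90+460/4),12),('plFR',(250+441/4,90+444/4),12),('plBL',(250+157/4,90+310/4),12),
 ('col',(250+380/4,90+325/4),12),('apex',(250+342/4,90+352/4),64),('Va',(250+288/4,90+305/4),64),('Vb',(250+297/4,90+380/4),64)]:
    o,d=ray(p,uv); print(n,(o+d*(z-o[2])/d[2]).round(0))
E
```

```text
t 1.2 pos [204.4 617.  231.3] ty [0.314 0.949 0.   ] yawy 71.7 tilt 0.01 F [-0.6 -0.3 -0.3] w 85.7 q [-1.24  0.32 -0.07  1.45  0.02  1.37 -0.06]
tool shift mm [-631.4 -680.   -28.6]
[[-0.949  0.314  0.   ]
 [ 0.314  0.949 -0.   ]
 [-0.     0.    -1.   ]]
earL [ 554. -218.  202.]
earR [ 628. -241.  202.]
lowL [ 553. -223.  167.]
lowR [ 628. -234.  167.]
rackA [ 510. -264.    8.]
rackB [ 657. -290.   15.]
plFL [473. 112.  12.]
plFR [738. 116.  12.]
plBL [470. 308.  12.]
col [697. 274.  12.]
apex [647. 194.  64.]
Va [599. 259.  64.]
Vb [600. 161.  64.]
```

```bash
python3 -m inch '[[-0.033,-0.0355,-0.004,0,0],[-0.033,-0.0355,-0.004,0,0],[-0.033,-0.0355,-0.004,0,0],[-0.033,-0.0355,-0.004,0,0],[-0.033,-0.0355,-0.004,0,0],[-0.033,-0.0355,-0.004,0,0],[-0.033,-0.0355,-0.004,0,0],[-0.033,-0.0355,-0.004,0,0],[-0.033,-0.0355,-0.004,0,0],[-0.033,-0.0355,-0.004,0,0]]'; python3 -c "
from h import *
rep([590,-227,290])"
```

```text
time: 2.25
position: [408.3, 170.5, 269.6]
ee_rot: [0.152, 0.988, 0.002, -0.001]
force: [0.3, 0.7, -0.0]
gripper_width: 85.2
t 2.25 pos [408.3 170.5 269.6] ty [0.3   0.954 0.004] yawy 72.5 tilt 0.26 F [ 0.3  0.7 -0. ] w 85.2 q [-0.8  -0.16  0.31  1.88  0.04  1.41  0.77]
tool shift mm [-292.6 -324.5  -22.4]
```

```bash
python3 -m inch '[[-0.033,-0.036,-0.0025,0,0],[-0.033,-0.036,-0.0025,0,0],[-0.033,-0.036,-0.0025,0,0],[-0.033,-0.036,-0.0025,0,0],[-0.033,-0.036,-0.0025,0,0],[-0.033,-0.036,-0.0025,0,0],[-0.033,-0.036,-0.0025,0,0],[-0.033,-0.036,-0.0025,0,0],[-0.02,-0.022,0,0,0],[0,0,0,0,0]]'; python3 - <<'E'
from h import *
rep([590,-227,290])
pos,R,s=tool()
p=env.read_camera('wrist'); save(p,'w1.png')
T=np.array(p['T_tool_cam']); print(T.round(2).tolist())
for l in ['pot_band','pot_mid','lower_rim','rack_floor']:
    for q in env.tip_of(p,l)[:2]:
        c=np.array(q['xyz']); w=R@(T[:3,:3]@c+T[:3,3])+pos; print(l,round(q['p'],2),w.round(1))
E
```

```text
time: 3.25
position: [588.4, -227.8, 291.9]
ee_rot: [0.155, 0.988, 0.003, 0.005]
force: [0.3, -0.3, -0.5]
gripper_width: 85.5
t 3.25 pos [ 588.4 -227.8  291.9] ty [0.306 0.952 0.007] yawy 72.2 tilt 0.64 F [ 0.3 -0.3 -0.5] w 85.5 q [-0.3   0.31  0.81  1.44 -0.23  1.48  1.77]
tool shift mm [-1.2  1.2  1.9]
[[-0.0, -0.96, -0.28, 70.46], [1.0, 0.0, -0.0, -0.65], [0.0, -0.28, 0.96, -142.06], [0.0, 0.0, 0.0, 1.0]]
pot_band 0.93 [ 659.6 -377.7   51.7]
pot_band 0.77 [584.8 -84.5  50. ]
pot_mid 0.85 [ 587.5 -230.3  165.5]
pot_mid 0.84 [ 658.3 -378.    48.9]
lower_rim 0.69 [ 589.  -231.1  120.1]
```

View pics/w1.png

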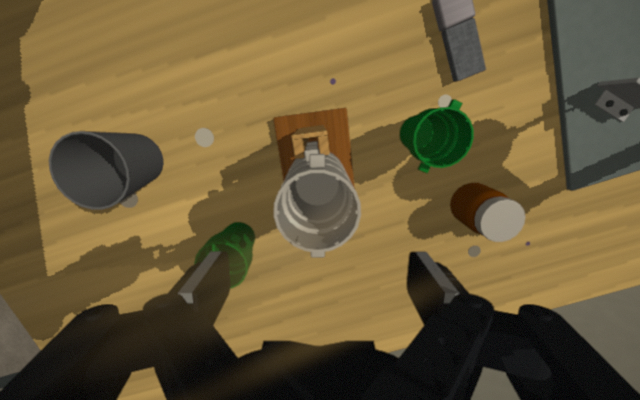

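```bash
cat >> h.py <<'E'
def wray(p,pos,R,uv,z):
    T=np.array(p['T_tool_cam']); u=cv2.undistortPoints(np.array(uv,float).reshape(1,1,2),np.array(p['camera_matrix']),np.array(p['D'])).ravel()
    d=R@T[:3,:3]@np.array([u[0],u[1],1.]); o=R@T[:3,3]+pos
    return o+d*(z-o[2])/d[2]
E
python3 - <<'E'
from h import *
pos,R,s=tool()
p=env.read_camera('wrist')
g=cv2.cvtColor(p['pixels'],cv2.COLOR_RGB2BGR)[130:270,250:390]; cv2.imwrite('pics/w1c.png',cv2.resize(g,None,fx=4,fy=4,interpolation=cv2.INTER_CUBIC))
for n,uv,z in [('left',(275,208),215),('right',(359.5,206),215),('ear1',(317,160),202),('ear2',(318,253),202)]:
    print(n,wray(p,pos,R,uv,z).round(1))
E
```

```text
left [ 577.2 -251.4  215. ]
right [ 595.1 -189.4  215. ]
ear1 [ 553.7 -210.3  202. ]
ear2 [ 629.3 -233.1  202. ]
```

View pics/w1c.png

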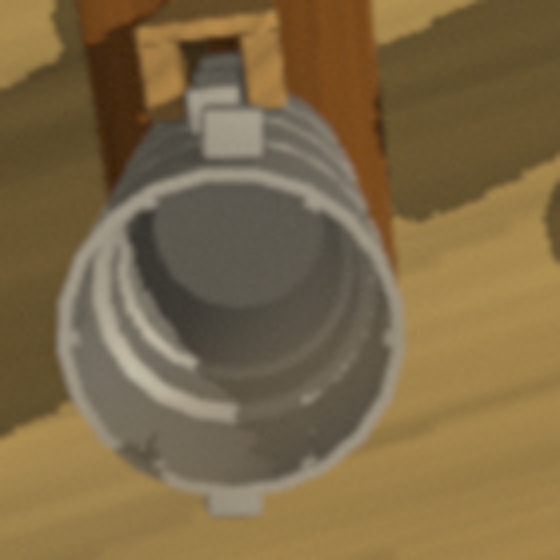

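```bash
python3 - <<'E'
from h import *
rep()
pos,R,s=tool()
p=env.read_camera('wrist'); save(p,'w2.png')
g=cv2.cvtColor(p['pixels'],cv2.COLOR_RGB2BGR)[130:270,250:390]; cv2.imwrite('pics/w2c.png',cv2.resize(g,None,fx=4,fy=4,interpolation=cv2.INTER_CUBIC))
m=env.trace(p,'pot_mid')
for q in m[:4]:
    ys,xs=np.nonzero(q['mask']); print(q['p'],xs.min(),xs.max(),ys.min(),ys.max())
    if 250<xs.mean()<400: 
        # columns at each row
        for r in range(160,256,8):
            c=xs[ys==r]
            if len(c): print(r,c.min(),c.max())
rep()
E
```

```text
t 3.55 pos [ 588.8 -220.6  292.6] ty [0.297 0.955 0.013] yawy 72.7 tilt 0.9 F [-0.4  0.   0.4] w 85.6 q [-0.31  0.31  0.81  1.45 -0.23  1.48  1.76]
0.97 266 350 156 259
160 301 315
168 297 320
176 282 334
184 276 341
192 271 345
200 268 349
208 266 350
216 266 350
224 267 349
232 270 345
240 276 340
248 285 329
0.83 393 465 102 175
0.74 426 478 0 83
0.6 187 248 223 285
t 3.65 pos [ 588.8 -221.   292.8] ty [0.297 0.955 0.013] yawy 72.7 tilt 0.89 F [-0.1  0.3  0.5] w 85.4 q [-0.31  0.31  0.81  1.44 -0.23  1.48  1.76]
```

View pics/w2c.png

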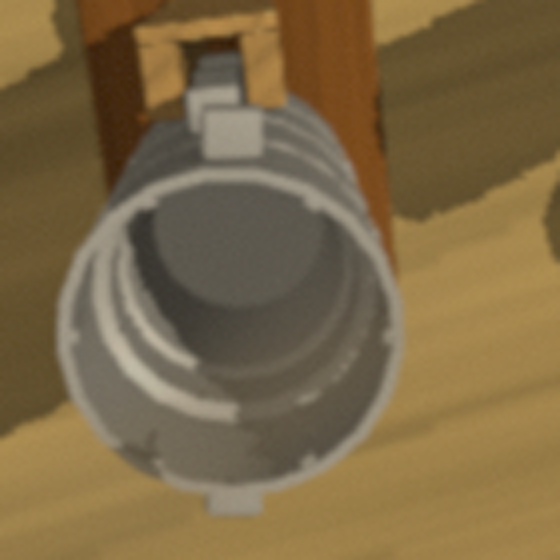

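```bash
python3 - <<'E'
from h import *
pos,R,s=tool()
p=env.read_camera('wrist')
P={}
for n,uv,z in [('left',(265.3,212),215),('right',(350.7,212),215),('bot',(308.5,252.8),215),('top',(308.5,171.5),215),('ear1',(308.5,156.5),206),('ear2',(308.5,258.5),206)]:
    P[n]=wray(p,pos,R,uv,z);print(n,P[n].round(1))
c=(P['left']+P['right'])/2; c2=(P['top']+P['bot'])/2; print(c,c2, np.linalg.norm(P['left']-P['right']))
for C in(c,c2): print((R.T@(np.r_[C[:2],176]-pos)).round(1))
print(R.round(3))
E
```

```text
left [ 578.1 -260.   215. ]
right [ 597.9 -197.5  215. ]
bot [ 620.9 -239.   215. ]
top [ 558.1 -218.8  215. ]
ear1 [ 548.7 -215.9  206. ]
ear2 [ 630.1 -242.1  206. ]
[ 588.00927403 -228.74914897  215.        ] [ 589.5084342  -228.88309918  215.        ] 65.58761980741265
[ -0.5  -9.1 116.7]
[ -2.   -8.8 116.7]
[[-0.955  0.297  0.012]
 [ 0.297  0.955  0.01 ]
 [-0.009  0.013 -1.   ]]
```

```bash
python3 -m inch '[[-0.001,-0.006,0.01,0,0],[-0.0005,-0.003,0.014,0,0],[0,0,0.014,0,0],[0,0,0.014,0,0],[0,0,0.012,0,0],[0,0,0.008,0,0],[0,0,0,0,0],[0,0,0,0,0],[0,0,0,0,0],[0,0,0,0,0]]'; python3 - <<'E'
from h import *
rep([588.8,-228.6,176])
p=env.read_camera('wrist');save(p,'w3.png')
E
```

```text
time: 4.7
position: [587.6, -228.6, 213.0]
ee_rot: [0.15, 0.989, 0.006, 0.004]
force: [-0.3, -0.8, -0.5]
gripper_width: 85.1
t 4.7 pos [ 587.6 -228.6  213. ] ty [0.296 0.955 0.013] yawy 72.8 tilt 0.86 F [-0.3 -0.8 -0.5] w 85.1 q [-0.29  0.35  0.79  1.56 -0.27  1.33  1.81]
tool shift mm [-0.8 -0.1 37. ]
```

View pics/w3.png

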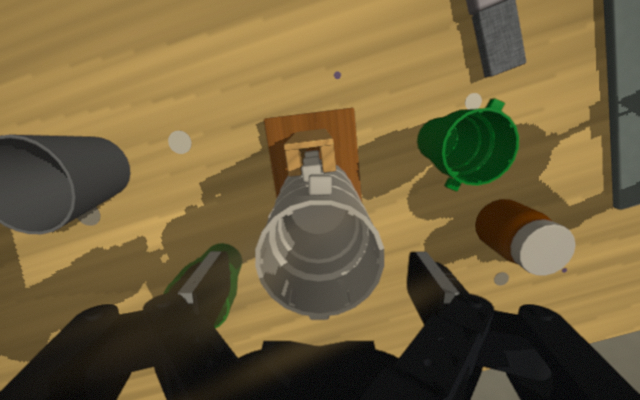

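```bash
python3 -m inch '[[-0.0005,0,0.009,0,0],[0,0,0.009,0,0],[0,0,0.009,0,0],[0,0,0.004,0,0],[0,0,0,0,0],[0,0,0,0,0],[0,0,0,0,255],[0,0,0,0,255],[0,0,0,0,255],[0,0,0,0,255]]'; python3 - <<'E'
from h import *
rep([588.8,-228.6,176])
E
```

```text
time: 5.75
position: [589.2, -228.6, 180.3]
ee_rot: [0.15, 0.989, 0.006, 0.005]
force: [-0.8, 0.3, -1.8]
gripper_width: 65.2
t 5.75 pos [ 589.2 -228.6  180.3] ty [0.296 0.955 0.013] yawy 72.8 tilt 0.93 F [-0.8  0.3 -1.8] w 65.2 q [-0.28  0.38  0.78  1.6  -0.29  1.27  1.82]
tool shift mm [ 0.4 -0.1  4.3]
```

```bash
python3 -m inch '[[0,0,0,5,255],[0,0,0,8,255],[0,0,-0.001,8,255],[0,0,-0.001,8,255],[0,0,-0.001,8,255],[0,0,-0.001,8,255],[0,0,-0.001,8,255],[0,0,-0.001,8,255],[0,0,-0.001,8,255],[0,0,-0.001,8,255]]'; python3 - <<'E'
from h import *
rep([588.8,-228.6,176])
E
```

```text
time: 6.75
position: [590.6, -227.6, 188.3]
ee_rot: [0.749, 0.662, 0.009, 0.001]
force: [-0.2, -1.0, -1.8]
gripper_width: 65.2
t 6.75 pos [ 590.6 -227.6  188.3] ty [ 0.992 -0.123  0.014] yawy -7.1 tilt 1.08 F [-0.2 -1.  -1.8] w 65.2 q [-0.46  0.46  1.06  1.59 -0.43  1.32  0.53]
tool shift mm [-1.3 -1.9 12.3]
```

```bash
python3 -m inch '[[0,0,0.0005,-5,255],[0,0,0,-8,255],[0,0,-0.0008,-8,255],[0,0,-0.001,-8,255],[0,0,-0.001,-8,255],[0,0,-0.001,-8,255],[0,0,-0.001,-8,255],[0,0,-0.001,-8,255],[0,0,-0.001,-8,255],[0,0,-0.001,-8,255]]'; python3 - <<'E'
from h import *
rep([588.8,-228.6,176])
p=env.read_camera('side');save(p,'s2.png')
g=cv2.cvtColor(p['pixels'],cv2.COLOR_RGB2BGR)[200:340,270:420]; cv2.imwrite('pics/s2c.png',cv2.resize(g,None,fx=4,fy=4,interpolation=cv2.INTER_CUBIC))
E
```

```text
time: 7.75
position: [589.6, -227.9, 195.1]
ee_rot: [0.15, 0.989, 0.005, 0.006]
force: [-0.6, -0.2, -0.1]
gripper_width: 65.2
t 7.75 pos [ 589.6 -227.9  195.1] ty [0.297 0.955 0.012] yawy 72.7 tilt 0.88 F [-0.6 -0.2 -0.1] w 65.2 q [-0.28  0.36  0.78  1.58 -0.28  1.3   1.81]
tool shift mm [ 0.7 -1.2 19.1]
```

View pics/s2c.png

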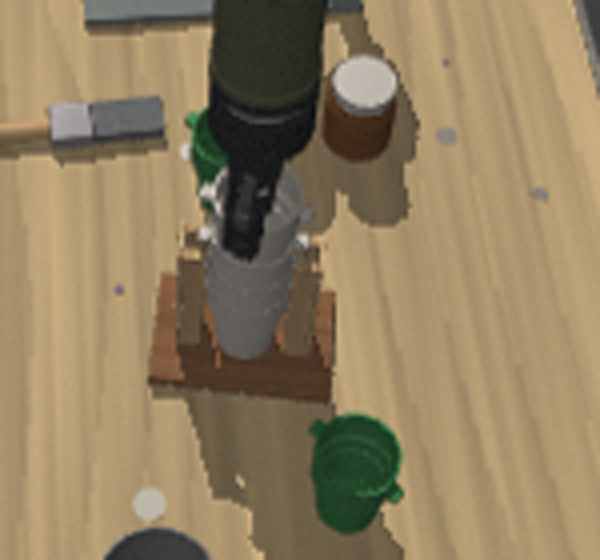

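```bash
python3 -m inch '[[0,0,0,5,255],[0,0,-0.001,8,255],[0,0,-0.001,8,255],[0,0,-0.001,8,255],[0,0,-0.003,8,255],[0,0,-0.01,8,255],[0,0,-0.02,4,255],[0,0,-0.03,0,255],[0,0,-0.03,0,255],[0,0,0,0,255]]'; python3 - <<'E'
from h import *
rep([588.8,-228.6,176])
p=env.read_camera('side');save(p,'s3.png')
g=cv2.cvtColor(p['pixels'],cv2.COLOR_RGB2BGR)[180:320,270:420]; cv2.imwrite('pics/s3c.png',cv2.resize(g,None,fx=4,fy=4,interpolation=cv2.INTER_CUBIC))
E
```

```text
time: 8.8
position: [587.4, -228.3, 293.7]
ee_rot: [0.571, 0.821, 0.007, 0.002]
force: [0.8, -1.2, -0.1]
gripper_width: 65.4
t 8.8 pos [ 587.4 -228.3  293.7] ty [0.938 0.347 0.014] yawy 20.3 tilt 0.84 F [ 0.8 -1.2 -0.1] w 65.4 q [-0.41  0.36  0.99  1.44 -0.31  1.49  0.92]
tool shift mm [ -1.4  -0.4 117.8]
```

View pics/s3c.png

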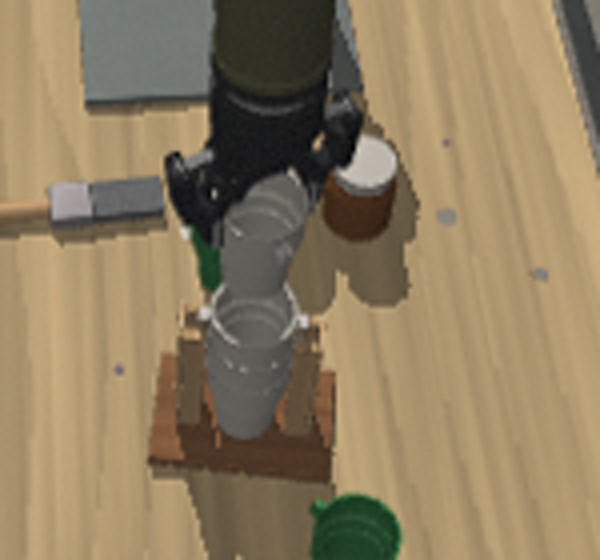

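```bash
python3 - <<'E'
from h import *
p=env.read_camera('wrist'); T=np.array(p['T_tool_cam']);save(p,'w4.png')
for uv in [(215,258),(190,295),(228,258),(185,300),(125,305),(100,310),(80,312),(60,330),(35,350),(10,372),(270,345)]:
  u=cv2.undistortPoints(np.array(uv,float).reshape(1,1,2),np.array(p['camera_matrix']),np.array(p['D'])).ravel()
  d=T[:3,:3]@np.r_[u,1]; o=T[:3,3]
  print(uv,[(o+d*(x-o[0])/d[0]).round(0).tolist()[1:] for x in (11,0,-11)])
rep()
g=cv2.imread('pics/side0.png')[0:100,170:270]; cv2.imwrite('pics/g.png',cv2.resize(g,None,fx=5,fy=5,interpolation=cv2.INTER_CUBIC))
E
```

```text
(215, 258) [[-45.0, -25.0], [-53.0, -3.0], [-61.0, 19.0]]
(190, 295) [[-44.0, -53.0], [-52.0, -36.0], [-61.0, -19.0]]
(228, 258) [[-39.0, -25.0], [-46.0, -3.0], [-54.0, 19.0]]
(185, 300) [[-45.0, -56.0], [-53.0, -39.0], [-61.0, -23.0]]
(125, 305) [[-63.0, -58.0], [-75.0, -43.0], [-86.0, -27.0]]
(100, 310) [[-69.0, -61.0], [-82.0, -46.0], [-95.0, -31.0]]
(80, 312) [[-75.0, -62.0], [-89.0, -47.0], [-103.0, -32.0]]
(60, 330) [[-74.0, -70.0], [-88.0, -57.0], [-102.0, -44.0]]
(35, 350) [[-75.0, -78.0], [-89.0, -66.0], [-103.0, -54.0]]
(10, 372) [[-74.0, -85.0], [-88.0, -75.0], [-102.0, -64.0]]
(270, 345) [[-13.0, -76.0], [-16.0, -63.0], [-18.0, -51.0]]
t 8.9 pos [ 586.  -227.2  290. ] ty [0.937 0.348 0.01 ] yawy 20.4 tilt 0.75 F [ 0.2 -0.4 -0.6] w 65.0 q [-0.41  0.36  0.99  1.45 -0.31  1.49  0.92]
```

View pics/w4.png

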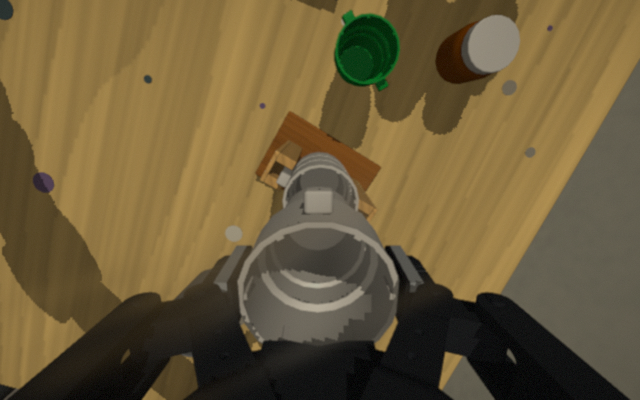

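View pics/g.png

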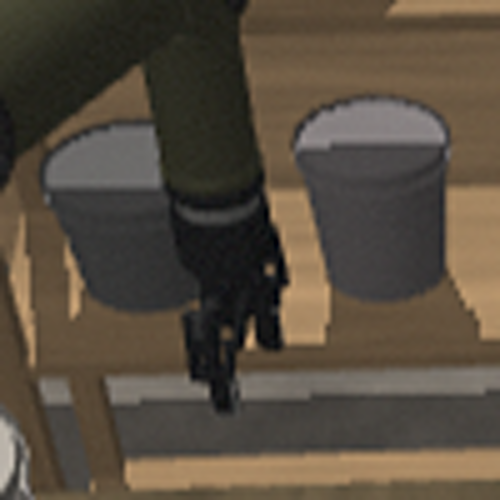

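```bash
python3 -m inch '[[0.03,0,0,6.5,255],[0.03,0,0,6.5,255],[0.03,0,0,6.5,255],[0.037,-0.014,0.01,0,255],[0.037,-0.014,0.014,0,255],[0.037,-0.014,0.014,0,255],[0.037,-0.014,0.014,0,255],[0.037,-0.014,0.014,0,255],[0.037,-0.014,0.014,0,255],[0.025,-0.01,0.01,0,255]]'; python3 - <<'E'
from h import *
rep([465,120,190])
p=env.read_camera('side');save(p,'s4.png')
rep([465,120,190])
E
```

```text
time: 9.9
position: [461.5, 116.5, 186.8]
ee_rot: [0.714, 0.7, -0.001, -0.006]
force: [-0.5, 0.7, -0.7]
gripper_width: 64.9
t 9.9 pos [461.5 116.5 186.8] ty [ 1.   -0.02 -0.01] yawy -1.2 tilt 0.7 F [-0.5  0.7 -0.7] w 64.9 q [-1.16 -0.06  0.85  1.95  0.04  1.24 -0.34]
tool shift mm [ 3.6  3.4 -3.2]
t 9.95 pos [458.7 120.6 185. ] ty [ 1.    -0.015 -0.014] yawy -0.9 tilt 0.91 F [-2.3  4.1 -1.5] w 65.2 q [-1.16 -0.06  0.84  1.95  0.03  1.24 -0.35]
tool shift mm [-0.4  6.2 -5.1]
```

View pics/s4.png

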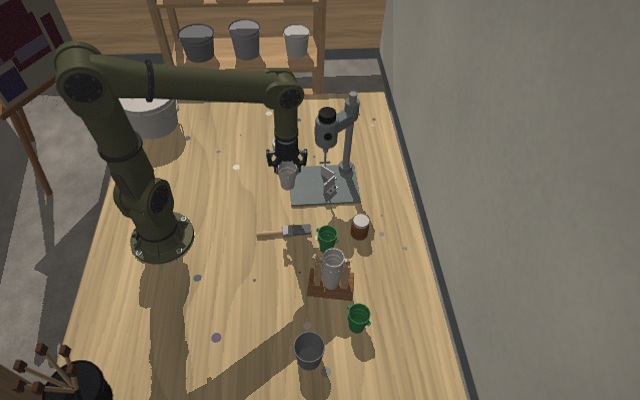

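```bash
python3 -m inch '[[0.015,0.001,0.015,-1,255],[0.0195,0.001,0.018,-1,255],[0.0195,0.001,0.018,0,255],[0.0195,0.001,0.018,0,255],[0.0175,0.001,0.018,0,255],[0,0.012,0.003,0,255],[0,0.013,0,0,255],[0,0.01,0,0,255],[0,0,0,0,255],[0,0,0,0,255]]'; python3 - <<'E'
from h import *
rep([501,212,73])
p=env.read_camera('side');save(p,'s5.png')
rep([501,212,73])
g=cv2.cvtColor(p['pixels'],cv2.COLOR_RGB2BGR)[90:230,250:400]; cv2.imwrite('pics/s5c.png',cv2.resize(g,None,fx=4,fy=4,interpolation=cv2.INTER_CUBIC))
E
```

```text
time: 10.95
position: [486.3, 214.8, 79.5]
ee_rot: [0.701, 0.713, -0.012, -0.01]
force: [0.4, -0.0, -0.0]
gripper_width: 65.3
t 10.95 pos [486.3 214.8  79.5] ty [ 0.999  0.018 -0.032] yawy 1.0 tilt 1.83 F [ 0.4 -0.  -0. ] w 65.3 q [-1.14  0.28  0.78  1.92 -0.24  1.07 -0.24]
tool shift mm [-3.  14.8  6.1]
t 11.0 pos [486.4 214.8  79.6] ty [ 0.999  0.018 -0.032] yawy 1.0 tilt 1.81 F [-0.9 -0.3 -0.1] w 65.0 q [-1.15  0.28  0.78  1.92 -0.24  1.07 -0.24]
tool shift mm [-3.  14.8  6.2]
```

View pics/s5c.png

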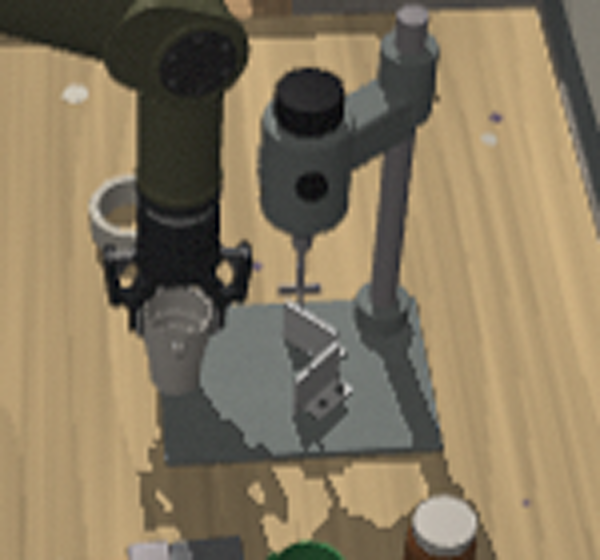

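```bash
python3 -m inch '[[-0.001,0.004,0,0,255],[-0.001,0.005,0,0,255],[-0.001,0.005,0,0,255],[0,0.002,0.001,0,255],[0,0,0.002,0,255],[0,0,0.002,0,255],[0,0,0.001,0,255],[0,0,0.001,0,255],[0,0,0,0,255],[0,0,0,0,255]]'; python3 - <<'E'
from h import *
rep([501,212,72.5])
E
```

```text
time: 12.0
position: [503.1, 211.9, 72.7]
ee_rot: [0.701, 0.713, -0.011, -0.011]
force: [0.1, -0.7, 0.6]
gripper_width: 65.0
t 12.0 pos [503.1 211.9  72.7] ty [ 0.999  0.018 -0.031] yawy 1.0 tilt 1.79 F [ 0.1 -0.7  0.6] w 65.0 q [-1.11  0.32  0.78  1.89 -0.27  1.06 -0.2 ]
tool shift mm [ 0.1 -2.1  0.3]
```

```bash
python3 -m inch '[[0,0,0.001,0,255],[0,0,0.001,0,255],[0,0,0,0,255],[0,0,0,0,255],[0,0,0,0,255],[0,0,0,0,255],[0,0,0,0,255],[0,0,0,0,255],[0,0,0,0,255],[0,0,0,0,255]]'; python3 - <<'E'
from h import *
rep([501,212,72.5])
p=env.read_camera('side')
g=cv2.cvtColor(p['pixels'],cv2.COLOR_RGB2BGR)[130:220,280:370]; cv2.imwrite('pics/s6c.png',cv2.resize(g,None,fx=6,fy=6,interpolation=cv2.INTER_CUBIC))
p=env.read_camera('wrist');save(p,'w6.png')
E
```

```text
time: 13.0
position: [503.2, 212.3, 72.7]
ee_rot: [0.701, 0.713, -0.011, -0.012]
force: [-0.3, 1.4, 1.2]
gripper_width: 65.2
t 13.0 pos [503.2 212.3  72.7] ty [ 0.999  0.018 -0.031] yawy 1.0 tilt 1.81 F [-0.3  1.4  1.2] w 65.2 q [-1.11  0.32  0.78  1.89 -0.27  1.06 -0.2 ]
tool shift mm [-0.2 -2.2  0.3]
```

View pics/s6c.png

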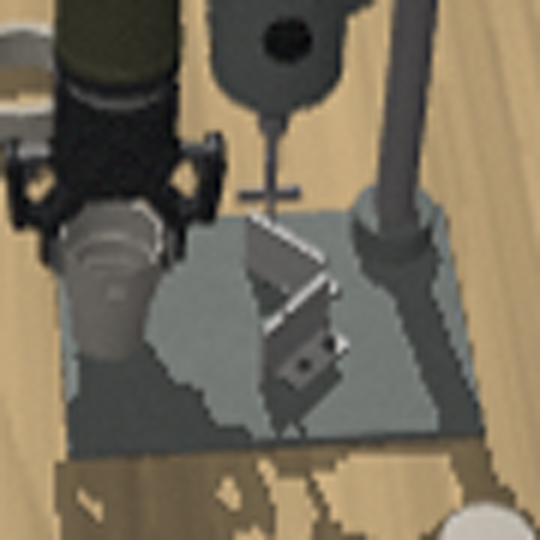

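View pics/w6.png

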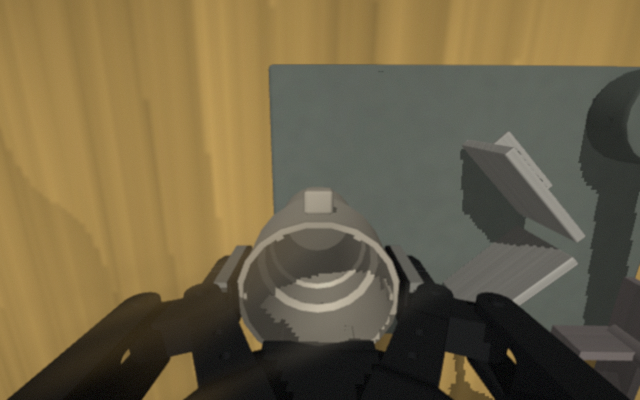

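```bash
python3 -m inch '[[0,0,0.002,0,255],[0,0,0.002,0,255],[0,0,0.001,0,255],[0,0,0,0,255],[0,0,0,0,255],[0,0,0,0,255],[0,0,0,0,255],[0,0,0,0,255],[0,0,0,0,255],[0,0,0,0,255]]'; python3 - <<'E'
from h import *
rep([501,212,72.5])
E
```

```text
time: 14.1
position: [503.5, 212.4, 72.8]
ee_rot: [0.701, 0.713, -0.011, -0.013]
force: [-0.7, 0.2, 3.2]
gripper_width: 65.3
t 14.1 pos [503.5 212.4  72.8] ty [ 0.999  0.018 -0.034] yawy 1.0 tilt 1.96 F [-0.7  0.2  3.2] w 65.3 q [-1.1   0.33  0.78  1.89 -0.28  1.07 -0.19]
tool shift mm [-0.3 -2.5  0.3]
```

```bash
python3 -m inch '[[0,0,0,0,30],[0,0,0,0,30],[0,0,0,0,30],[0,0,0,0,30],[0,0,-0.006,0,30],[0,-0.0005,-0.008,0,30],[0,-0.0005,-0.01,0,30],[0,-0.0005,-0.01,0,30],[0,0,-0.005,0,30],[0,0,0,0,30]]'; python3 - <<'E'
from h import *
rep([384,212,110])
p=env.read_camera('wrist');save(p,'w7.png')
rep([384,212,110])
E
```

```text
time: 15.1
position: [503.7, 212.5, 115.5]
ee_rot: [0.701, 0.713, -0.01, -0.013]
force: [0.7, -0.3, -0.7]
gripper_width: 75.2
t 15.1 pos [503.7 212.5 115.5] ty [ 0.999  0.018 -0.033] yawy 1.0 tilt 1.9 F [ 0.7 -0.3 -0.7] w 75.2 q [-1.13  0.27  0.8   1.85 -0.23  1.14 -0.23]
tool shift mm [   1.6 -119.4    9.4]
t 15.15 pos [503.6 212.5 115.2] ty [ 0.999  0.018 -0.033] yawy 1.0 tilt 1.91 F [ 0.   0.4 -0.4] w 75.8 q [-1.13  0.27  0.8   1.85 -0.23  1.14 -0.23]
tool shift mm [   1.6 -119.3    9.2]
```

View pics/w7.png

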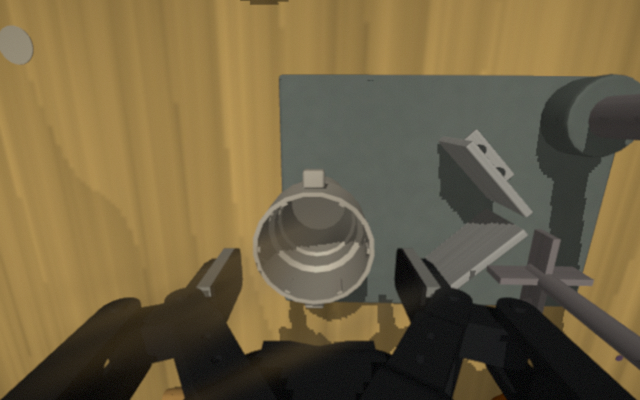

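```bash
python3 -m inch '[[0,-0.008,0,0,30],[0,-0.015,0,0,20],[0,-0.018,0,0,0],[0,-0.018,0,0,0],[0,-0.018,0,0,0],[0,-0.018,0,0,0],[0,-0.014,0,0,0],[0,-0.005,0,0,0],[0,0,0,0,0],[0,0,0,0,0]]'; python3 - <<'E'
from h import *
rep([382,212,2])
E
```

```text
time: 16.15
position: [379.3, 208.1, 115.0]
ee_rot: [0.7, 0.714, -0.014, -0.014]
force: [-0.1, 0.2, -0.1]
gripper_width: 85.4
t 16.15 pos [379.3 208.1 115. ] ty [ 0.999  0.019 -0.04 ] yawy 1.1 tilt 2.28 F [-0.1  0.2 -0.1] w 85.4 q [-1.31 -0.06  0.75  2.1   0.02  1.11 -0.55]
tool shift mm [  3.8   7.2 112.8]
```

```bash
python3 -m inch '[[0.001,0.001,0.01,0,0],[0.001,0.001,0.018,0,0],[0.001,0.001,0.018,0,0],[0.001,0.001,0.018,0,0],[0,0,0.018,0,0],[0,0,0.014,0,0],[0,0,0.008,0,0],[0,0,0,0,0],[0,0,0,0,0],[0,0,0,0,0]]'; python3 - <<'E'
from h import *
rep([382,212,6])
p=env.read_camera('wrist');save(p,'w8.png')
p=env.read_camera('side')
g=cv2.cvtColor(p['pixels'],cv2.COLOR_RGB2BGR)[110:220,260:370]; cv2.imwrite('pics/s8c.png',cv2.resize(g,None,fx=5,fy=5,interpolation=cv2.INTER_CUBIC))
E
```

```text
time: 17.15
position: [385.9, 209.6, 3.2]
ee_rot: [0.702, 0.712, -0.014, -0.009]
force: [0.5, -0.9, -0.1]
gripper_width: 85.8
t 17.15 pos [385.9 209.6   3.2] ty [ 0.999  0.013 -0.033] yawy 0.7 tilt 1.95 F [ 0.5 -0.9 -0.1] w 85.8 q [-1.26  0.19  0.76  2.18 -0.19  0.86 -0.37]
tool shift mm [ 2.4 -3.9 -2.6]
```

View pics/w8.png

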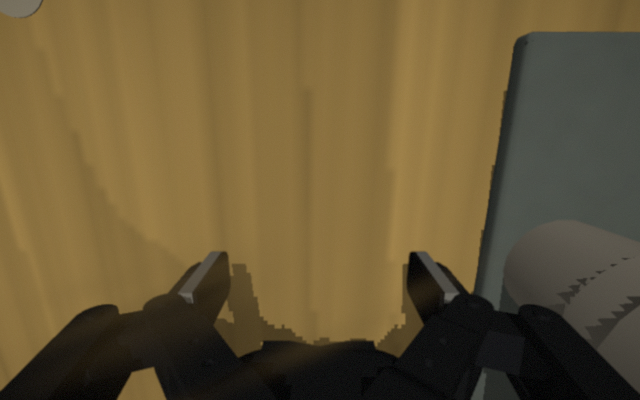

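View pics/s8c.png

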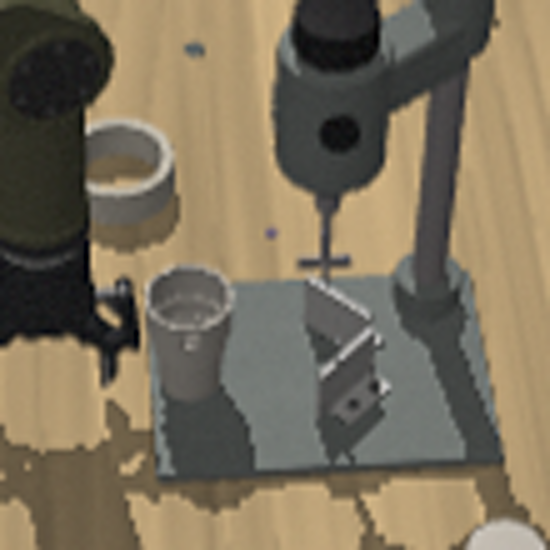

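```bash
python3 -m inch '[[0.001,0,-0.002,0,0],[0.0015,0,-0.002,0,0],[0,0.002,0,0,0],[0,0.003,0,0,0],[0,0.003,0,0,0],[0,0.003,0,0,0],[0,0.003,0,0,0],[0,0.003,0,0,0],[0,0.003,0,0,0],[0,0,0,0,0]]'; python3 - <<'E'
from h import *
rep([495,212,6])
p=env.read_camera('side')
g=cv2.cvtColor(p['pixels'],cv2.COLOR_RGB2BGR)[110:220,260:370]; cv2.imwrite('pics/s9c.png',cv2.resize(g,None,fx=5,fy=5,interpolation=cv2.INTER_CUBIC))
E
```

```text
time: 18.25
position: [408.9, 214.1, 8.6]
ee_rot: [0.702, 0.712, -0.012, -0.01]
force: [-0.6, 0.5, 1.0]
gripper_width: 85.1
t 18.25 pos [408.9 214.1   8.6] ty [ 0.999  0.013 -0.031] yawy 0.8 tilt 1.79 F [-0.6  0.5  1. ] w 85.1 q [-1.23  0.23  0.76  2.13 -0.22  0.88 -0.32]
tool shift mm [-3.2 86.1 -0.1]
```

View pics/s9c.png

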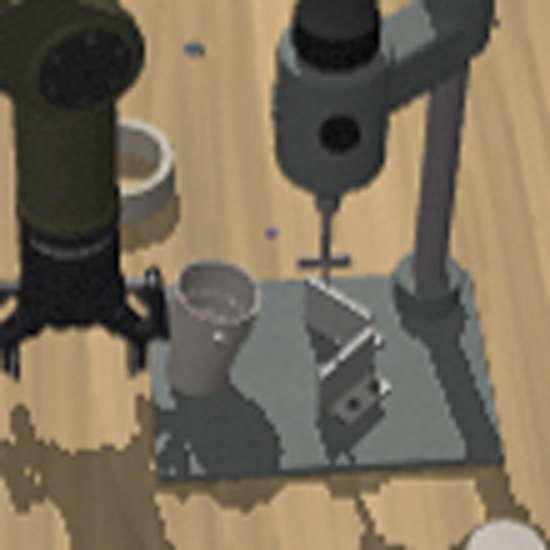

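```bash
python3 -m inch '[[0,-0.0015,0,0,0],[0,-0.0025,0,0,0],[0,-0.0025,0,0,0],[0,-0.0025,0,0,0],[0,-0.0025,0,0,0],[0,-0.003,0,0,0],[0,-0.004,0,0,0],[0,-0.006,0,0,0],[0,-0.006,-0.01,0,0],[0,-0.002,-0.02,0,0]]'; python3 - <<'E'
from h import *
rep([382,212,115])
p=env.read_camera('side')
g=cv2.cvtColor(p['pixels'],cv2.COLOR_RGB2BGR)[110:220,260:370]; cv2.imwrite('pics/s10c.png',cv2.resize(g,None,fx=5,fy=5,interpolation=cv2.INTER_CUBIC))
E
```

```text
time: 19.3
position: [371.5, 211.9, 38.0]
ee_rot: [0.702, 0.712, -0.016, -0.01]
force: [0.8, -0.3, -0.5]
gripper_width: 85.5
t 19.3 pos [371.5 211.9  38. ] ty [ 0.999  0.013 -0.036] yawy 0.8 tilt 2.11 F [ 0.8 -0.3 -0.5] w 85.5 q [-1.32  0.08  0.78  2.18 -0.09  0.94 -0.47]
tool shift mm [ -0.6   7.7 -77.4]
```

View pics/s10c.png

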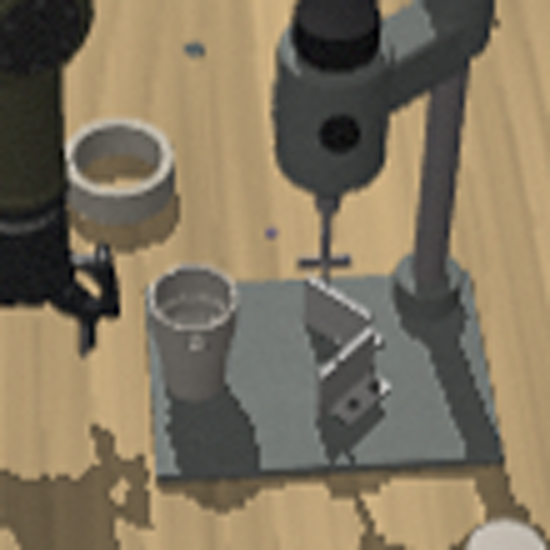

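```bash
python3 -m inch '[[0,0,-0.03,-8,0],[0,0,-0.04,-8.5,0],[0,0,-0.04,-8.5,0],[0,0,-0.04,-8.5,0],[0,0,-0.04,-8.5,0],[0,0,-0.04,-8.5,0],[0,0,-0.02,-8.5,0],[0,0,0,-8.5,0],[0,0,0,-8.5,255],[0,0,0,-8.5,255]]'; python3 - <<'E'
from h import *
rep([600,20,300]);print(tool()[1].round(3))
E
```

```text
time: 20.35
position: [379.8, 214.1, 301.0]
ee_rot: [0.031, 0.999, 0.001, -0.016]
force: [0.8, -0.2, -0.3]
gripper_width: 59.1
t 20.35 pos [379.8 214.1 301. ] ty [0.063 0.998 0.001] yawy 86.4 tilt 1.83 F [ 0.8 -0.2 -0.3] w 59.1 q [-1.48 -0.26  0.77  1.84  0.16  1.52  0.78]
tool shift mm [-231.8 -180.    -6.7]
[[-0.998  0.063 -0.032]
 [ 0.062  0.998  0.003]
 [ 0.032  0.001 -0.999]]
```

```bash
python3 -m inch '[[-0.03,-0.025,0,0,255],[-0.036,-0.028,0,0,255],[-0.036,-0.028,0,0,255],[-0.036,-0.028,0,0,255],[-0.036,-0.028,0,0,255],[-0.036,-0.028,0,0,255],[-0.036,-0.02,0,0,255],[-0.048,0,0,0,255],[-0.048,0,0,0,255],[-0.048,0,0,0,255]]'; python3 - <<'E'
from h import *
rep([880,20,300])
E
```

```text
time: 21.35
position: [767.9, 12.1, 283.1]
ee_rot: [0.018, 1.0, 0.007, -0.016]
force: [1.8, 0.9, 2.5]
gripper_width: 0.1
t 21.35 pos [767.9  12.1 283.1] ty [0.036 0.999 0.014] yawy 87.9 tilt 2.06 F [1.8 0.9 2.5] w 0.1 q [-0.51  0.76  0.99  0.98 -0.62  1.7   1.79]
tool shift mm [-111.1   12.2  -20.4]
```

```bash
python3 -m inch '[[-0.04,0,-0.005,0,255],[-0.04,0,-0.005,0,255],[-0.04,0,-0.005,0,255],[-0.03,0,0,0,255],[-0.03,0,0,0,255],[-0.03,0,0,0,255],[-0.03,0,0,0,255],[0,0,0,0,255],[0,0,0,0,255],[0,0,0,0,255]]'; python3 - <<'E'
from h import *
rep([880,20,300]); print(tool()[1][:,2].round(3))
E
```

```text
time: 22.35
position: [921.6, -1.8, 244.5]
ee_rot: [0.028, 1.0, 0.01, 0.009]
force: [0.0, -0.1, -0.4]
gripper_width: -0.0
t 22.35 pos [921.6  -1.8 244.5] ty [0.056 0.998 0.021] yawy 86.8 tilt 1.6 F [ 0.  -0.1 -0.4] w -0.0 q [-0.04  1.19  1.    0.06 -1.    1.9   1.52]
tool shift mm [ 41.8  20.6 -55.8]
[ 0.019  0.02  -1.   ]
```

```bash
python3 -m inch '[[-0.04,0,-0.03,0,255],[-0.04,0,-0.03,0,255],[-0.04,0,-0.03,0,255],[-0.04,0,-0.03,0,255],[-0.04,0,-0.03,0,255],[-0.04,0,-0.03,0,255],[-0.04,0,-0.03,0,255],[-0.04,0,-0.03,0,255],[-0.04,0,-0.03,0,255],[0,0,0,0,255]]'; python3 - <<'E'
from h import *
rep([880,20,300]); print(tool()[1][:,2].round(3))
E
```

```text
time: 23.35
position: [947.3, -17.1, 434.3]
ee_rot: [0.026, 0.986, 0.014, 0.167]
force: [0.3, 0.2, 0.8]
gripper_width: -0.1
t 23.35 pos [947.3 -17.1 434.3] ty [0.047 0.998 0.035] yawy 87.3 tilt 19.25 F [0.3 0.2 0.8] w -0.1 q [-0.03  1.    1.19  0.06 -1.19  1.78  1.54]
tool shift mm [109.6  29.1 105.3]
[ 0.329  0.018 -0.944]
```

```bash
python3 -m inch '[[-0.04,0,-0.03,0,255],[-0.04,0,-0.03,0,255],[-0.04,0,-0.03,0,255],[0,0,0,0,255],[0.01,0,0,0,255],[0.02,0,0,0,255],[0.03,0,0,0,255],[0.03,0,0,0,255],[0.03,0,0,0,255],[0.03,0,0,0,255]]'; python3 - <<'E'
from h import *
rep([480,20,250]); print(tool()[1].round(3))
E
```

```text
time: 24.35
position: [806.5, -19.1, 436.0]
ee_rot: [0.024, 0.976, 0.009, 0.218]
force: [-0.4, -0.3, 1.1]
gripper_width: -0.1
t 24.35 pos [806.5 -19.1 436. ] ty [0.043 0.999 0.027] yawy 87.6 tilt 25.18 F [-0.4 -0.3  1.1] w -0.1 q [-0.75  0.51  1.22  1.16 -0.63  1.35  1.84]
tool shift mm [376.1  20.1  29.7]
[[-0.904  0.043  0.425]
 [ 0.05   0.999  0.007]
 [-0.425  0.027 -0.905]]
```

```bash
python3 -m inch '[[0.036,0.01,0.009,0,255],[0.038,0.01,0.009,0,255],[0.038,0.01,0.009,0,255],[0.038,0.01,0.009,0,255],[0.038,0.01,0.009,0,255],[0.038,0.01,0.009,0,255],[0.038,0.01,0.009,0,255],[0.036,0.01,0.009,0,255],[0.025,0.01,0.009,0,255],[0,0,0,0,255]]'; python3 - <<'E'
from h import *
rep([455,207,150]); print(tool()[1].round(3))
E
```

```text
time: 25.35
position: [535.5, 94.7, 215.5]
ee_rot: [0.016, 0.977, 0.013, 0.212]
force: [0.2, -0.4, -0.7]
gripper_width: 0.1
t 25.35 pos [535.5  94.7 215.5] ty [0.025 0.999 0.033] yawy 88.5 tilt 24.56 F [ 0.2 -0.4 -0.7] w 0.1 q [-1.05 -0.29  0.65  2.11  0.41  0.89  0.96]
tool shift mm [104.5 108.   28.3]
[[-0.909  0.025  0.415]
 [ 0.037  0.999  0.019]
 [-0.414  0.033 -0.909]]
```

```bash
python3 -m inch '[[0.006,0,0.014,0,255],[0.01,0,0.017,0,255],[0.012,0,0.017,0,255],[0.013,0,0.017,0,255],[0.013,0,0.016,0,255],[0.013,0,0.014,0,255],[0.012,0,0.01,0,255],[0.006,0,0.005,0,255],[0,0,0,0,255],[0,0,0,0,255]]'; python3 - <<'E'
from h import *
rep([455,207,70]); print(tool()[1].round(3))
E
```

```text
time: 26.35
position: [512.7, 96.6, 83.3]
ee_rot: [0.02, 0.975, 0.015, 0.219]
force: [0.7, -0.2, -0.3]
gripper_width: -0.3
t 26.35 pos [512.7  96.6  83.3] ty [0.032 0.999 0.038] yawy 88.1 tilt 25.33 F [ 0.7 -0.2 -0.3] w -0.3 q [-1.04 -0.16  0.7   2.32  0.43  0.55  0.88]
tool shift mm [ 62.8 107.9 -10.4]
[[-0.903  0.032  0.427]
 [ 0.045  0.999  0.021]
 [-0.426  0.038 -0.904]]
```

```bash
python3 -m inch '[[0.01,0.012,0,0,255],[0.0105,0.0135,0,0,255],[0.0105,0.0135,0,0,255],[0.0105,0.0135,0,0,255],[0.0095,0.0125,0.001,0,255],[0.005,0.0115,0.002,0,255],[0.004,0.0115,0.002,0,255],[0.004,0.009,0.002,0,255],[0,0,0,0,255],[0,0,0,0,255]]'; python3 - <<'E'
from h import *
rep([455,212,48]); print(tool()[1].round(3))
p=env.read_camera('side')
g=cv2.cvtColor(p['pixels'],cv2.COLOR_RGB2BGR)[100:220,250:370]; cv2.imwrite('pics/s11c.png',cv2.resize(g,None,fx=5,fy=5,interpolation=cv2.INTER_CUBIC))
p=env.read_camera('wrist');save(p,'w11.png')
E
```

```text
time: 27.35
position: [471.4, 204.8, 65.6]
ee_rot: [0.023, 0.973, 0.021, 0.228]
force: [-0.0, -0.5, 1.3]
gripper_width: -0.1
t 27.35 pos [471.4 204.8  65.6] ty [0.035 0.998 0.052] yawy 88.0 tilt 26.46 F [-0.  -0.5  1.3] w -0.1 q [-1.11 -0.09  0.47  2.34  0.56  0.55  0.46]
tool shift mm [22.8  5.7  8.7]
[[-0.895  0.035  0.445]
 [ 0.054  0.998  0.031]
 [-0.443  0.052 -0.895]]
```

View pics/s11c.png

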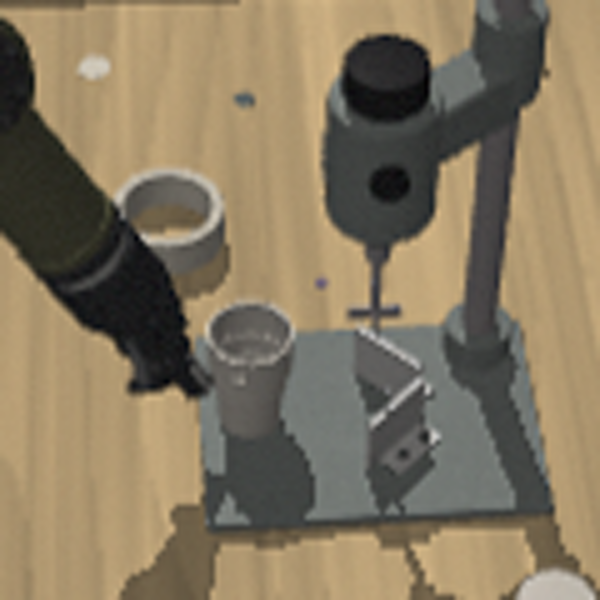

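View pics/w11.png

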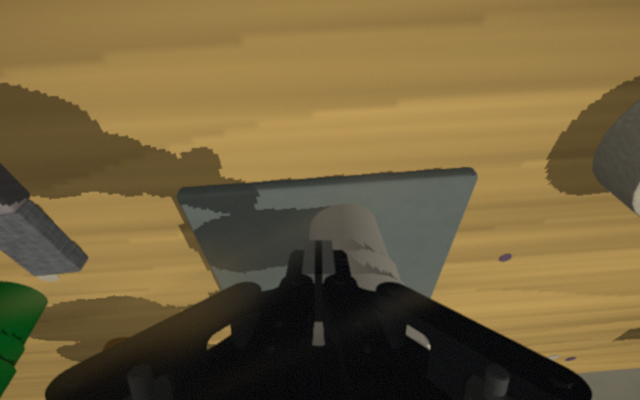

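```bash
python3 -m inch '[[0.008,0.002,0,0,255],[0.008,0.002,0.002,0,255],[0.005,0.002,0.003,0,255],[0,0,0.003,0,255],[0,0,0.002,0,255],[0,0,0,0,255],[0,0,0,0,255],[0,0,0,0,255],[0,0,0,0,255],[0,0,0,0,255]]'; python3 - <<'E'
from h import *
rep([465,212,48]); print(tool()[1].round(3))
for n in ('side','top'):
  p=env.read_camera(n)
  for l in ('pot','pot_mid','seat'):
    for q in env.tip_of(p,l)[:4]:
        w=toworld(p,q['xyz'])
        if w[1]>100: print(n,l,round(q['p'],2),w.round(1))
  if n=='side':
    g=cv2.cvtColor(p['pixels'],cv2.COLOR_RGB2BGR)[120:220,270:370]; cv2.imwrite('pics/s12c.png',cv2.resize(g,None,fx=6,fy=6,interpolation=cv2.INTER_CUBIC))
E
```

```text
time: 28.45
position: [459.8, 209.6, 48.5]
ee_rot: [0.027, 0.973, 0.022, 0.229]
force: [-0.6, -0.2, -0.8]
gripper_width: -0.1
t 28.45 pos [459.8 209.6  48.5] ty [0.042 0.998 0.055] yawy 87.6 tilt 26.58 F [-0.6 -0.2 -0.8] w -0.1 q [-1.11 -0.07  0.45  2.37  0.6   0.51  0.38]
tool shift mm [-4.3  2.6  2.8]
[[-0.894  0.042  0.446]
 [ 0.062  0.998  0.03 ]
 [-0.444  0.055 -0.894]]
side pot 0.71 [506.8 227.4  10. ]
side pot_mid 0.26 [507.4 228.2  15.1]
side seat 0.95 [605.4 212.    9. ]
top pot 0.91 [512.8 219.9  11. ]
top pot 0.41 [605.7 212.8 238.8]
top pot_mid 0.69 [507.6 224.1  64.7]
top seat 0.9 [604.4 215.7  16.8]
```

View pics/s12c.png

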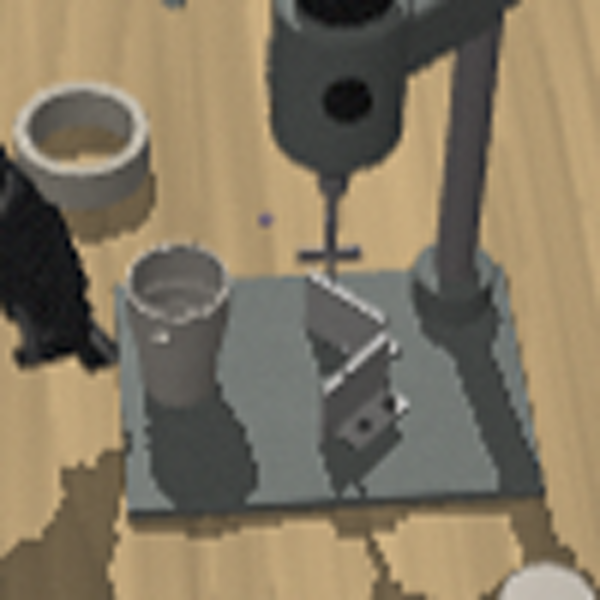

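```bash
python3 - <<'E'
from h import *
p=env.read_camera('side')
def at(uv,z):
    o,d=ray(p,uv); return (o+d*(z-o[2])/d[2]).round(1)
print('rim c',at((270+179/6,120+284/6),107), 'earlier rim c', at((260+192/5,110+298/5),107))
m=[q for q in env.trace(p,'pot') ]
for q in m:
    ys,xs=np.nonzero(q['mask'])
    if ys.mean()<200:
        print(q['p'],xs.min(),xs.max(),ys.min(),ys.max())
# fit: project pot model outline at candidate and compare IoU
best=None
import itertools
def sil(x,y):
    pts=[]
    for z,r in [(12,24.5),(54,27.5),(72,33),(107,33)]:
        a=np.linspace(0,2*np.pi,60); pts+=[[x+r*np.cos(t),y+r*np.sin(t),z] for t in a]
    h=cv2.convexHull(proj(p,pts).astype(np.float32)); im=np.zeros((400,640),np.uint8); cv2.fillPoly(im,[np.round(h*16).astype(np.int32)],1,shift=4); return im>0
for q in m:
    ys,xs=np.nonzero(q['mask'])
    if ys.mean()<200 and xs.mean()<320:
        r=[]
        for x,y in itertools.product(range(496,520,2),range(206,236,2)):
            s=sil(x,y); r.append(((s&q['mask']).sum()/(s|q['mask']).sum(),x,y))
        print(sorted(r)[-4:])
E
```

```text
rim c [509.9 217.6 107. ] earlier rim c [503.9 206.2 107. ]
0.82 291 307 161 187
[(np.float64(0.8773584905660378), 506, 222), (np.float64(0.8773584905660378), 508, 224), (np.float64(0.8857142857142857), 506, 224), (np.float64(0.8899521531100478), 506, 220)]
```

```bash
python3 -m inch '[[0,0.004,0,0,255],[0,0.005,0,0,255],[0,0.004,0,0,255],[-0.003,0,0.0015,0,255],[-0.0045,0,0.0022,0,255],[-0.0045,0,0.0022,0,255],[-0.0045,0,0.0022,0,255],[-0.0045,0,0.0022,0,255],[-0.0045,0,0.0022,0,255],[-0.0045,0,0.0022,0,255]]'; python3 - <<'E'
from h import *
p=env.read_camera('side')
rep([568,213,48]); print(tool()[1].round(3))
g=cv2.cvtColor(p['pixels'],cv2.COLOR_RGB2BGR)[120:220,270:370]; cv2.imwrite('pics/s13c.png',cv2.resize(g,None,fx=6,fy=6,interpolation=cv2.INTER_CUBIC))
E
```

```text
time: 29.95
position: [496.3, 222.2, 49.1]
ee_rot: [0.026, 0.973, 0.022, 0.229]
force: [-0.1, 1.1, -0.3]
gripper_width: -0.0
t 30.0 pos [497.1 222.3  49.5] ty [0.042 0.998 0.054] yawy 87.6 tilt 26.61 F [ 1.2 -0.1  0.2] w 0.1 q [-1.1   0.03  0.48  2.29  0.51  0.48  0.48]
tool shift mm [-63.2  -6.4  32.7]
[[-0.894  0.042  0.447]
 [ 0.061  0.998  0.03 ]
 [-0.445  0.054 -0.894]]
```

View pics/s13c.png

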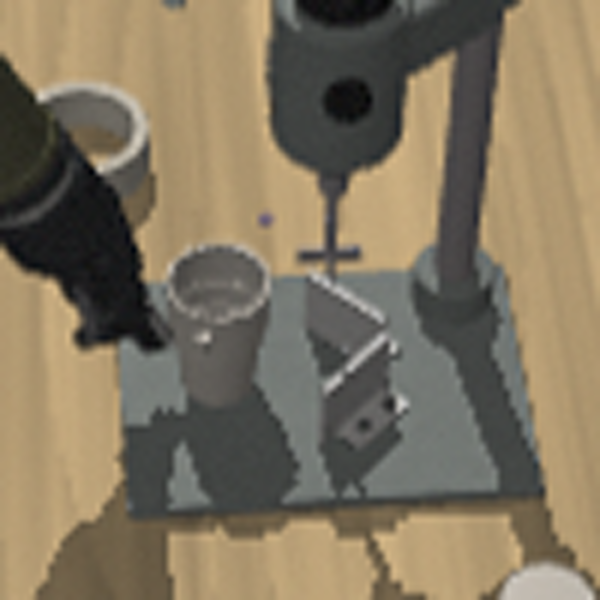

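```bash
python3 -m inch '[[-0.0035,-0.0005,0.0018,0,255],[-0.0045,-0.0005,0.0022,0,255],[-0.0045,-0.0006,0.0022,0,255],[-0.0045,-0.0006,0.0022,0,255],[-0.0045,-0.0006,0.0022,0,255],[-0.0045,-0.0006,0.0022,0,255],[-0.0045,-0.0006,0.0022,0,255],[-0.0045,-0.0006,0.0022,0,255],[-0.0035,-0.0006,0.0018,0,255],[-0.0015,0,0.0008,0,255]]'; python3 - <<'E'
from h import *
p=env.read_camera('side')
rep([568,213,48])
g=cv2.cvtColor(p['pixels'],cv2.COLOR_RGB2BGR)[120:220,270:370]; cv2.imwrite('pics/s14c.png',cv2.resize(g,None,fx=6,fy=6,interpolation=cv2.INTER_CUBIC))
E
```

```text
time: 31.0
position: [545.6, 214.3, 49.1]
ee_rot: [0.027, 0.973, 0.021, 0.229]
force: [-0.8, 0.6, 0.2]
gripper_width: -0.1
t 31.05 pos [545.7 214.3  49.2] ty [0.042 0.998 0.054] yawy 87.6 tilt 26.62 F [0.8 0.7 0.9] w -0.2 q [-1.02  0.12  0.5   2.21  0.36  0.44  0.68]
tool shift mm [-19.4  -0.5  11. ]
```

View pics/s14c.png

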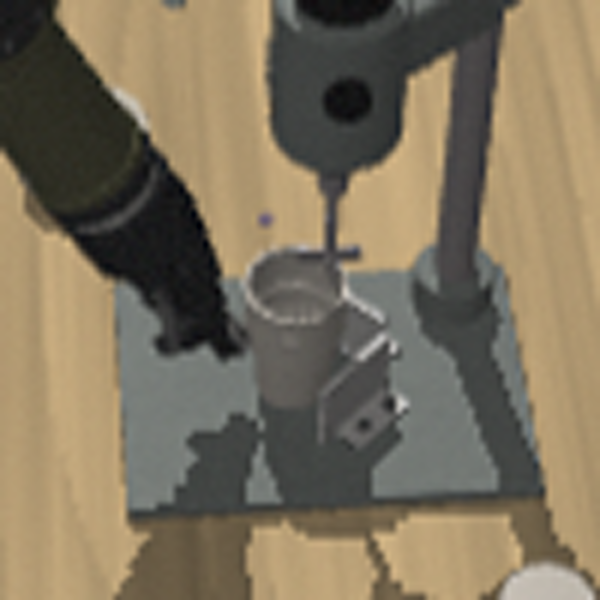

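```bash
python3 -m inch '[[-0.002,0,0.001,0,255],[-0.0025,0,0.0012,0,255],[-0.0025,0,0.0012,0,255],[-0.002,0,0.001,0,255],[-0.002,0,0.001,0,255],[-0.0015,0,0.0008,0,255],[-0.0015,0,0.0008,0,255],[-0.0015,0,0.0008,0,255],[-0.001,0,0.0005,0,255],[0,0,0,0,255]]'; python3 - <<'E'
from h import *
p=env.read_camera('side')
rep([568,213,48])
g=cv2.cvtColor(p['pixels'],cv2.COLOR_RGB2BGR)[120:220,270:370]; cv2.imwrite('pics/s15c.png',cv2.resize(g,None,fx=6,fy=6,interpolation=cv2.INTER_CUBIC))
E
```

```text
time: 32.05
position: [564.5, 213.7, 48.5]
ee_rot: [0.026, 0.973, 0.021, 0.228]
force: [-1.6, -0.3, 2.1]
gripper_width: 0.2
t 32.1 pos [564.5 213.7  48.5] ty [0.041 0.998 0.053] yawy 87.6 tilt 26.51 F [-2.4 -0.2  0.5] w 0.0 q [-0.99  0.15  0.49  2.17  0.3   0.44  0.76]
tool shift mm [-2.9 -0.6  2. ]
```

View pics/s15c.png

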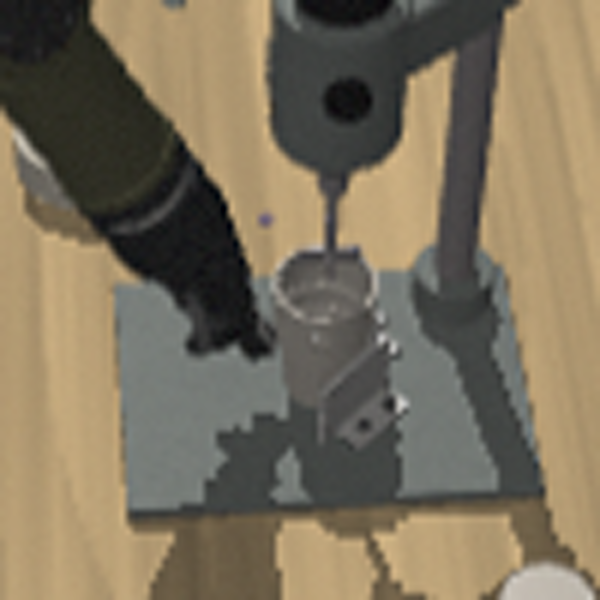

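```bash
python3 -m inch '[[-0.001,0,0.0005,0,255],[-0.001,0,0.0005,0,255],[-0.001,0,0.0005,0,255],[0,0,0,0,255],[0,0,0,0,255],[0,0,0,0,255],[0,0,0,0,255],[0,0,0,0,255],[0,0,0,0,255],[0,0,0,0,255]]'; python3 - <<'E'
from h import *
rep([568,213,48])
p=env.read_camera('side')
rep([568,213,48])
g=cv2.cvtColor(p['pixels'],cv2.COLOR_RGB2BGR)[120:220,270:370]; cv2.imwrite('pics/s16c.png',cv2.resize(g,None,fx=6,fy=6,interpolation=cv2.INTER_CUBIC))
E
```

```text
time: 33.1
position: [566.2, 212.3, 46.8]
ee_rot: [0.026, 0.973, 0.02, 0.227]
force: [-2.5, -1.7, 1.1]
gripper_width: -0.5
t 33.1 pos [566.2 212.3  46.8] ty [0.042 0.998 0.051] yawy 87.6 tilt 26.29 F [-2.5 -1.7  1.1] w -0.5 q [-0.98  0.16  0.49  2.16  0.29  0.44  0.77]
tool shift mm [-2.1  0.8 -0.3]
t 33.15 pos [566.3 212.3  46.9] ty [0.042 0.998 0.051] yawy 87.6 tilt 26.29 F [-3.6 -0.9  0.4] w -0.5 q [-0.98  0.16  0.49  2.16  0.29  0.44  0.77]
tool shift mm [-2.   0.8 -0.2]
```

View pics/s16c.png

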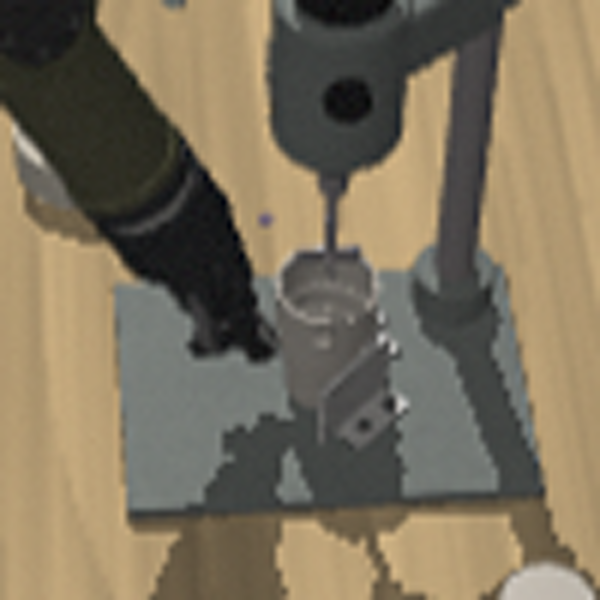

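```bash
python3 -m inch '[[-0.001,0.002,0,0,255],[-0.001,0.002,0,0,255],[-0.001,0.002,0,0,255],[-0.001,0.001,0,0,255],[-0.001,-0.001,0,0,255],[-0.001,-0.002,0,0,255],[-0.001,-0.002,0,0,255],[-0.001,-0.002,0,0,255],[-0.001,-0.001,0,0,255],[-0.001,0,0,0,255]]'; python3 - <<'E'
from h import *
rep([568,213,48])
p=env.read_camera('wrist');save(p,'w17.png')
p=env.read_camera('side')
rep([568,213,48])
g=cv2.cvtColor(p['pixels'],cv2.COLOR_RGB2BGR)[120:220,270:370]; cv2.imwrite('pics/s17c.png',cv2.resize(g,None,fx=6,fy=6,interpolation=cv2.INTER_CUBIC))
E
```

```text
time: 34.15
position: [567.5, 213.6, 46.1]
ee_rot: [0.023, 0.975, 0.019, 0.22]
force: [-5.7, -1.2, -0.4]
gripper_width: -0.1
t 34.15 pos [567.5 213.6  46.1] ty [0.037 0.998 0.048] yawy 87.9 tilt 25.53 F [-5.7 -1.2 -0.4] w -0.1 q [-0.96  0.17  0.48  2.15  0.25  0.45  0.81]
tool shift mm [-1.3 -0.5 -1.5]
t 34.25 pos [567.5 213.3  46.1] ty [0.038 0.998 0.047] yawy 87.8 tilt 25.52 F [-6.1  0.7 -0.7] w 0.0 q [-0.96  0.17  0.48  2.15  0.25  0.45  0.81]
tool shift mm [-1.3 -0.2 -1.6]
```

View pics/s17c.png

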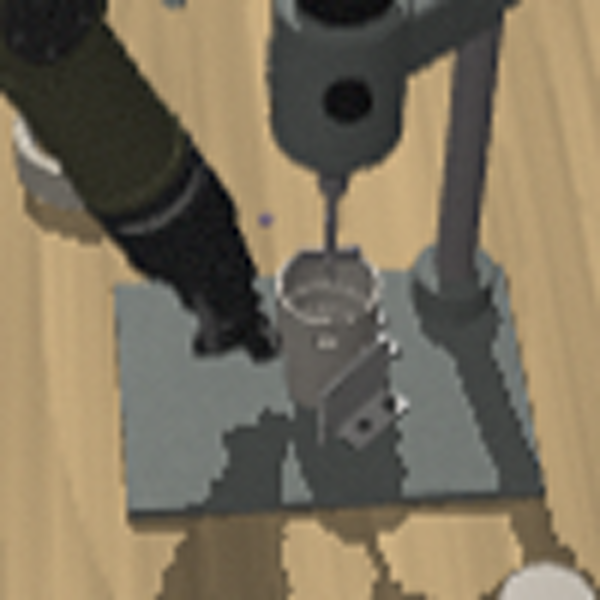

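View pics/w17.png

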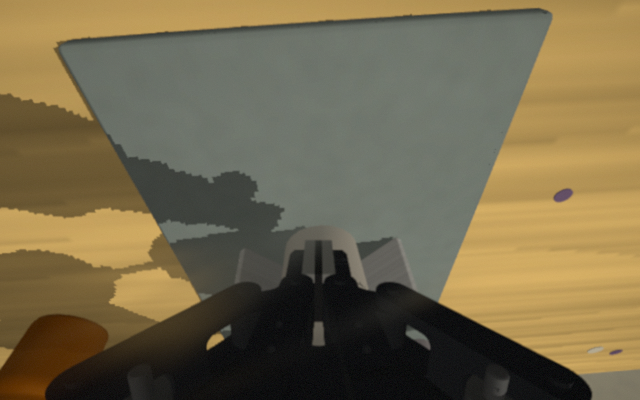

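```bash
python3 -m inch '[[0.001,0,-0.0005,0,255],[0.001,0,-0.0005,0,255],[0.002,0,-0.001,0,255],[0.004,0,-0.002,0,255],[0.009,0,-0.004,0,255],[0.012,0,-0.006,0,255],[0.012,0,-0.006,0,255],[0.012,0,-0.006,0,255],[0.008,0,-0.004,0,255],[0,0,0,0,255]]'; python3 - <<'E'
from h import *
rep()
p=env.read_camera('side'); save(p,'s18.png')
def sil(x,y):
    pts=[]
    for z,r in [(12,24.5),(54,27.5),(72,33),(107,33)]:
        pts+=[[x+r*np.cos(t),y+r*np.sin(t),z] for t in np.linspace(0,6.28,60)]
    return pts
for l in ('pot','seat','lower_rim','pot_mid','tape_c','jar_c'):
    for q in env.tip_of(p,l)[:4]:
        print(l,round(q['p'],2),toworld(p,q['xyz']).round(1))
g=cv2.cvtColor(p['pixels'],cv2.COLOR_RGB2BGR)[120:220,270:370]; cv2.imwrite('pics/s18c.png',cv2.resize(g,None,fx=6,fy=6,interpolation=cv2.INTER_CUBIC))
p=env.read_camera('wrist');save(p,'w18.png')
E
```

```text
time: 35.25
position: [504.6, 219.9, 53.6]
ee_rot: [0.024, 0.973, 0.025, 0.228]
force: [0.2, 0.2, 0.5]
gripper_width: -0.1
t 35.25 pos [504.6 219.9  53.6] ty [0.035 0.998 0.06 ] yawy 88.0 tilt 26.58 F [0.2 0.2 0.5] w -0.1 q [-1.08  0.03  0.49  2.28  0.47  0.48  0.54]
pot 0.93 [ 661.3 -378.     1.5]
pot 0.87 [599.9 216.5  12.7]
pot 0.7 [586.2 -84.4   1. ]
seat 0.94 [600.7 215.2  11.8]
lower_rim 0.16 [ 496.5 -469.7   48.6]
pot_mid 0.84 [ 659.7 -380.9   47.5]
pot_mid 0.62 [597.1 215.4  60.1]
pot_mid 0.56 [586.  -81.1  46.1]
tape_c 0.6 [448.5 442.5  19.4]
jar_c 0.6 [713.8 -27.2  40.4]
```

View pics/s18c.png

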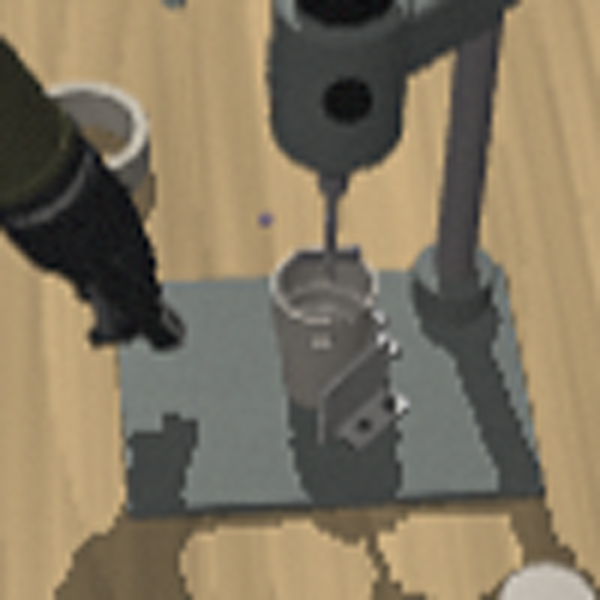

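View pics/w18.png

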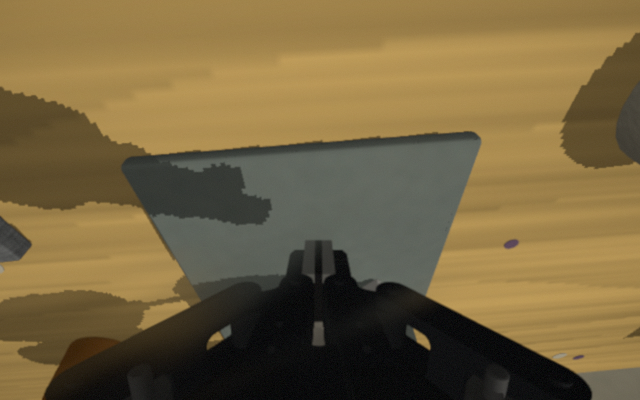

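View pics/s18.png

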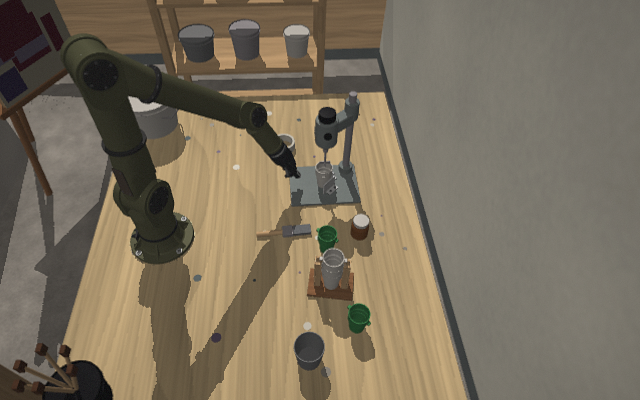

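```bash
python3 -m inch '[[-0.006,-0.001,0.003,0,255],[-0.008,-0.001,0.004,0,255],[-0.008,-0.001,0.004,0,255],[-0.008,-0.001,0.004,0,255],[-0.006,-0.001,0.003,0,255],[-0.003,0,0.0015,0,255],[-0.001,0,0.0005,0,255],[0,0,0,0,255],[0,0,0,0,255],[0,0,0,0,255]]'; python3 - <<'E'
from h import *
rep([565,213.5,53])
E
```

```text
time: 36.65
position: [555.1, 210.7, 52.4]
ee_rot: [0.025, 0.973, 0.023, 0.229]
force: [0.3, -0.3, 0.7]
gripper_width: 0.4
t 36.65 pos [555.1 210.7  52.4] ty [0.038 0.998 0.057] yawy 87.8 tilt 26.61 F [ 0.3 -0.3  0.7] w 0.4 q [-1.01  0.12  0.51  2.19  0.32  0.44  0.74]
tool shift mm [-8.9  3.2  4. ]
```

Now a gentle horizontal push at band height.

```bash
python3 -m inch '[[-0.001,0.001,0.0005,0,255],[-0.0015,0.001,0.0008,0,255],[-0.001,0.001,0.0005,0,255],[-0.001,0,0.0005,0,255],[-0.001,0,0.0005,0,255],[-0.0005,0,0.0003,0,255],[0,0,0,0,255],[0,0,0,0,255],[0,0,0,0,255],[0,0,0,0,255]]'; python3 - <<'E'
from h import *
rep([565,213.5,53])
p=env.read_camera('side')
rep([565,213.5,53])
g=cv2.cvtColor(p['pixels'],cv2.COLOR_RGB2BGR)[120:220,270:370]; cv2.imwrite('pics/s19c.png',cv2.resize(g,None,fx=6,fy=6,interpolation=cv2.INTER_CUBIC))
E
```

```text
time: 37.65
position: [562.0, 214.2, 52.5]
ee_rot: [0.025, 0.973, 0.024, 0.229]
force: [-0.1, 0.0, 0.0]
gripper_width: -0.1
t 37.65 pos [562.  214.2  52.5] ty [0.037 0.998 0.057] yawy 87.9 tilt 26.6 F [-0.1  0.   0. ] w -0.1 q [-1.    0.14  0.5   2.17  0.3   0.44  0.76]
tool shift mm [-2.9 -0.6  0.8]
t 37.7 pos [562.  214.3  52.5] ty [0.037 0.998 0.057] yawy 87.9 tilt 26.6 F [ 0.5 -0.4  0.1] w 0.3 q [-1.    0.14  0.5   2.17  0.3   0.44  0.76]
tool shift mm [-3.  -0.6  0.8]
```

View pics/s19c.png

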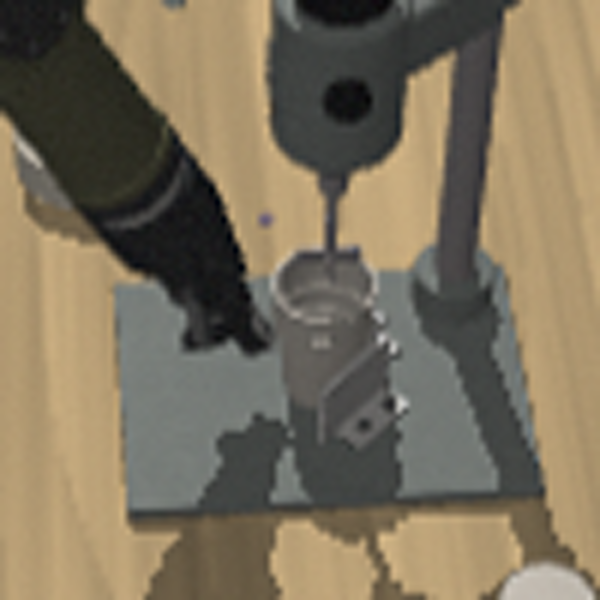

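```bash
python3 -m inch '[[-0.0008,0,0.0005,0,255],[-0.0008,0,0.0005,0,255],[-0.0005,0,0.0003,0,255],[0,0,0,0,255],[0,0,0,0,255],[0,0,0,0,255],[0,0,0,0,255],[0,0,0,0,255],[0,0,0,0,255],[0,0,0,0,255]]'; python3 - <<'E'
from h import *
rep([565,213.5,53])
p=env.read_camera('side')
rep()
g=cv2.cvtColor(p['pixels'],cv2.COLOR_RGB2BGR)[120:220,270:370]; cv2.imwrite('pics/s20c.png',cv2.resize(g,None,fx=6,fy=6,interpolation=cv2.INTER_CUBIC))
a=cv2.imread('pics/s19c.png').astype(int);b=cv2.imread('pics/s20c.png').astype(int)
print(np.abs(a-b)[120:400,265:400].mean())
E
```

```text
time: 38.7
position: [564.5, 214.2, 52.2]
ee_rot: [0.025, 0.973, 0.024, 0.229]
force: [0.9, -0.3, 0.7]
gripper_width: -0.1
t 38.7 pos [564.5 214.2  52.2] ty [0.037 0.998 0.057] yawy 87.9 tilt 26.59 F [ 0.9 -0.3  0.7] w -0.1 q [-0.99  0.14  0.5   2.17  0.29  0.44  0.77]
tool shift mm [-0.8 -0.7 -0.5]
t 38.75 pos [564.5 214.2  52.2] ty [0.037 0.998 0.057] yawy 87.9 tilt 26.59 F [ 0.1 -0.5  0.7] w -0.2 q [-0.99  0.14  0.5   2.17  0.29  0.44  0.77]
2.0741446208112877
```

View pics/s20c.png

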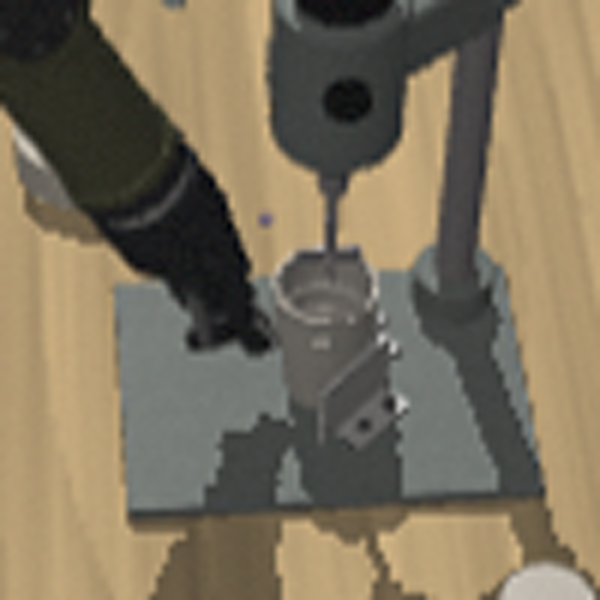

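```bash
python3 -m inch '[[-0.0006,0,0.0005,0,255],[-0.0006,0,0.0005,0,255],[0,0,0,0,255],[0,0,0,0,255],[0,0,0,0,255],[0,0,0,0,255],[0,0,0,0,255],[0,0,0,0,255],[0,0,0,0,255],[0,0,0,0,255]]'; python3 - <<'E'
from h import *
rep([565,213.5,53])
p=env.read_camera('side')
f=[]
for i in range(3):
    p=env.read_camera('side'); f.append(env.state()['force'])
print(np.mean(f,0))
rep()
g=cv2.cvtColor(p['pixels'],cv2.COLOR_RGB2BGR)[120:220,270:370]; cv2.imwrite('pics/s21c.png',cv2.resize(g,None,fx=6,fy=6,interpolation=cv2.INTER_CUBIC))
E
```

```text
time: 39.75
position: [565.7, 214.3, 51.6]
ee_rot: [0.024, 0.973, 0.023, 0.228]
force: [-1.3, -0.0, 1.3]
gripper_width: 0.1
t 39.75 pos [565.7 214.3  51.6] ty [0.037 0.998 0.057] yawy 87.9 tilt 26.54 F [-1.3 -0.   1.3] w 0.1 q [-0.99  0.15  0.5   2.16  0.28  0.44  0.78]
tool shift mm [-0.1 -0.7 -1.6]
[-1.0677817   0.05107859  1.07142908]
t 39.95 pos [565.7 214.3  51.6] ty [0.037 0.998 0.057] yawy 87.9 tilt 26.54 F [-0.4  0.5  1. ] w 0.2 q [-0.99  0.15  0.5   2.16  0.28  0.44  0.78]
```

View pics/s21c.png

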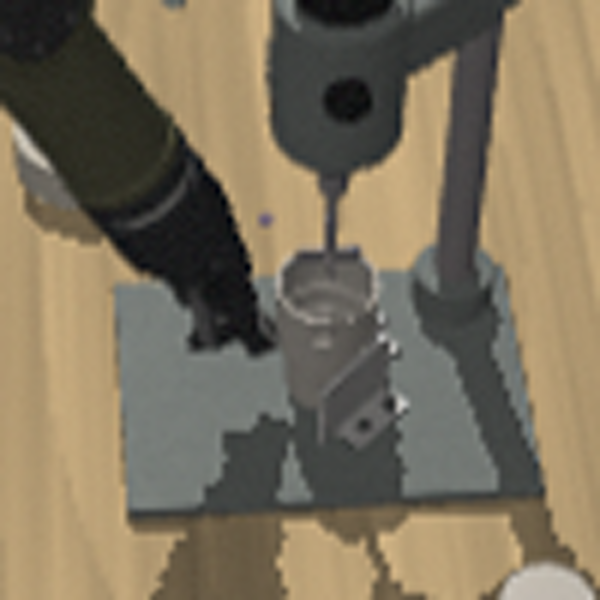

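```bash
python3 -m inch '[[-0.0003,0,0.0003,0,255],[0,0,0,0,255],[0.0005,0,-0.0002,0,255],[0.001,0,-0.0004,0,255],[0.001,0,-0.0005,0,255],[0.002,0,-0.001,0,255],[0.004,0,-0.002,0,255],[0.004,0,-0.002,0,255],[0.001,0,-0.0005,0,255],[0,0,0,0,255]]'; python3 - <<'E'
from h import *
p=env.read_camera('side')
rep()
g=cv2.cvtColor(p['pixels'],cv2.COLOR_RGB2BGR)[120:220,270:370]; cv2.imwrite('pics/s22c.png',cv2.resize(g,None,fx=6,fy=6,interpolation=cv2.INTER_CUBIC))
b=cv2.imread('pics/s22c.png').astype(int)
for n in ('s17c','s18c','s19c','s20c','s21c'): print(n,np.abs(cv2.imread(f'pics/{n}.png').astype(int)-b)[240:400,275:400].mean())
E
```

```text
time: 40.95
position: [549.9, 214.7, 51.4]
ee_rot: [0.024, 0.973, 0.024, 0.229]
force: [-0.2, -0.3, 0.3]
gripper_width: -0.0
t 41.0 pos [550.  214.8  51.4] ty [0.037 0.998 0.057] yawy 87.9 tilt 26.57 F [ 1.2 -0.1 -0.6] w 0.1 q [-1.02  0.12  0.51  2.2   0.33  0.44  0.72]
s17c 2.99555
s18c 3.6812833333333335
s19c 3.6715333333333335
s20c 2.891383333333333
s21c 1.3420666666666667
```

View pics/s22c.png

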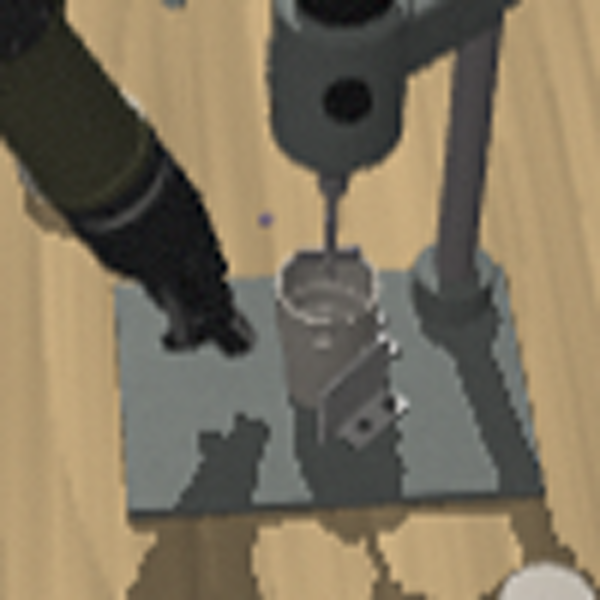

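```bash
python3 -m inch '[[-0.003,0,0.0015,0,255],[-0.005,0,0.0025,0,255],[-0.003,0,0.0015,0,255],[-0.0012,0,0.0007,0,255],[-0.0008,0,0.0005,0,255],[-0.0005,0,0.0003,0,255],[0,0,0,0,255],[0,0,0,0,255],[0,0,0,0,255],[0,0,0,0,255]]'; python3 - <<'E'
from h import *
f=[]
for i in range(4):
    p=env.read_camera('side'); f.append(env.state()['force'])
print(np.mean(f,0))
rep([566.7,213.5,51])
g=cv2.cvtColor(p['pixels'],cv2.COLOR_RGB2BGR)[120:220,270:370]; cv2.imwrite('pics/s23c.png',cv2.resize(g,None,fx=6,fy=6,interpolation=cv2.INTER_CUBIC))
b=cv2.imread('pics/s23c.png').astype(int)
for n in ('s20c','s21c','s22c'): print(n,np.abs(cv2.imread(f'pics/{n}.png').astype(int)-b)[240:400,275:400].mean())
E
```

```text
time: 42.0
position: [566.0, 214.2, 50.7]
ee_rot: [0.025, 0.973, 0.023, 0.228]
force: [-1.2, 0.7, 1.4]
gripper_width: -0.3
[-1.40328862 -0.32657666  1.16462315]
t 42.2 pos [566.  214.2  50.7] ty [0.037 0.998 0.056] yawy 87.9 tilt 26.46 F [-1.6 -1.5  0.4] w 0.1 q [-0.99  0.15  0.5   2.16  0.28  0.44  0.78]
tool shift mm [-0.8 -0.6  0. ]
s20c 3.10755
s21c 1.7723
s22c 2.0692
```

```bash
python3 -m inch '[[-0.0008,0,0.0008,0,255],[-0.0008,0,0.0008,0,255],[0,0,0,0,255],[0,0,0,0,255],[0,0,0,0,255],[0,0,0,0,255],[0,0,0,0,255],[0,0,0,0,255],[0,0,0,0,255],[0,0,0,0,255]]'; python3 - <<'E'
from h import *
f=[]
for i in range(4):
    p=env.read_camera('side'); f.append(env.state()['force'])
print(np.mean(f,0))
rep([566.7,213.5,51])
g=cv2.cvtColor(p['pixels'],cv2.COLOR_RGB2BGR)[120:220,270:370]; cv2.imwrite('pics/s24c.png',cv2.resize(g,None,fx=6,fy=6,interpolation=cv2.INTER_CUBIC))
E
```

```text
time: 43.2
position: [566.1, 214.6, 49.1]
ee_rot: [0.024, 0.974, 0.023, 0.226]
force: [-2.2, -0.9, 1.8]
gripper_width: 0.1
[-2.48666604 -0.03749739  1.86050323]
t 43.4 pos [566.1 214.6  49.1] ty [0.037 0.998 0.055] yawy 87.9 tilt 26.24 F [-2.7 -0.5  2.2] w -0.2 q [-0.99  0.16  0.5   2.16  0.27  0.44  0.79]
tool shift mm [-1.4 -1.  -1.5]
```

View pics/s24c.png

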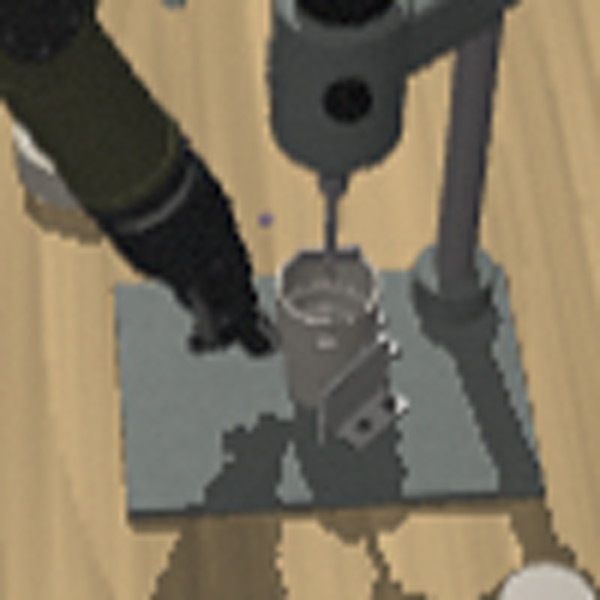

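```bash
python3 -m inch '[[0.0005,0,-0.0002,0,255],[0.0008,0,-0.0004,0,255],[0.001,0,-0.0005,0,255],[0.002,0,-0.001,0,255],[0.005,0,-0.0025,0,255],[0.01,0,-0.005,0,255],[0.012,0,-0.006,0,255],[0.012,0,-0.006,0,255],[0.006,0,-0.003,0,255],[0,0,0,0,255]]'; python3 - <<'E'
from h import *
p=env.read_camera('side'); save(p,'s25.png')
rep()
g=cv2.cvtColor(p['pixels'],cv2.COLOR_RGB2BGR)[120:220,270:370]; cv2.imwrite('pics/s25c.png',cv2.resize(g,None,fx=6,fy=6,interpolation=cv2.INTER_CUBIC))
b=cv2.imread('pics/s25c.png').astype(int)
for n in ('s18c','s20c','s21c','s22c','s23c','s24c'): print(n,np.abs(cv2.imread(f'pics/{n}.png').astype(int)-b)[240:400,285:400].mean())
E
```

```text
time: 44.4
position: [509.0, 216.2, 49.8]
ee_rot: [0.025, 0.973, 0.023, 0.227]
force: [0.7, 1.4, -0.7]
gripper_width: 0.2
t 44.45 pos [509.6 216.2  50. ] ty [0.038 0.998 0.056] yawy 87.8 tilt 26.41 F [ 0.7 -0.3 -0.6] w 0.0 q [-1.09  0.04  0.51  2.27  0.45  0.47  0.56]
s18c 3.5807065217391303
s20c 2.7323007246376814
s21c 1.8031702898550726
s22c 1.769981884057971
s23c 1.0644565217391304
s24c 1.0715036231884059
```

View pics/s25c.png

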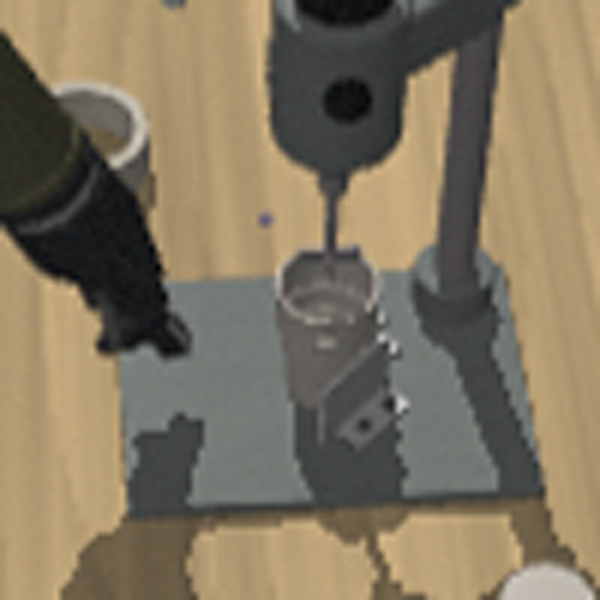

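The pot stayed where it was pushed: picture s25c matches s24c, which I took under load. It is upright, with its rim at crop pixels 277–380, and the gripper is about 55 mm clear of it. The stack, green pots and the other bench items show no change. I'm handing in.

```bash
python3 -c "
from rig import env
print(env.state()['time']); print(env.close_job())"
```

```text
44.45
the job is handed in; nothing more can be done
None
```

The top pot came off the stack alone and now stands upright on the stirrer's base plate, against the V-stop and released. I handed the job in at 44.5 s of the 61 s allowed, and no verdict was reported.

- **Lifting:** I gripped the collar and turned the pot 80° one way, then back, while lifting about 15 mm. The side picture taken after the lift showed the lower pots still down in the rack.
- **Placing:** I set the pot down about 100 mm in front of the V-stop. The first push, with the gripper upright, tipped the pot by roughly 10°. I backed off and it settled upright again.
- **Pushing home:** I tilted the gripper about 26° by driving the arm to its reach limit, since the moves cannot tilt the tool directly. I then pushed with the shut fingertips. While I was bringing the tilted gripper round, the pot got nudged about 9 mm sideways, and the push corrected that.
- **Reseating:** After the first release the pot rocked back about 2 mm, so I pushed it again, this time at band height.

**Last checks:** On the final push the pot stopped at the same place as on the one before (tool at x about 566 mm). It resisted with about 2.5 N and no sideways force, which fits contact with both V faces. The picture after release matches the one under load and shows the pot upright, with the gripper about 55 mm clear.

One check is only approximate. The camera network's position for the pot is good to about 4 mm and its last reading was before the reseating, so V contact rests on the force and picture comparison.

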